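# Stock the insert carrier for a board repair

### The arm

A 7-joint arm with a two-finger parallel gripper is mounted at the origin on a cart in front of the work surface, level with it; the furniture and walls round the work are solid. World frame = base frame: x ahead of the robot, y to its left, z up, the work surface at z = 0. Lengths are in m, angles in rad, forces in N, time in s.
With the tool pointing down it reaches from about 0.425 to 1.025 m from the base axis. Payload 9.4 kg.
Tool frame: the origin (TCP) lies midway between the tips of the shut fingers; the grasp point (between the pads) lies 19 mm behind it; z points along the fingers, y is the line along which they close (so a half turn about z gives the same grasp; the last joint's range is limited). The gripper opens to 93 mm and grips with 3 to 60 N. Pads are 15 mm wide; open, the fingers measure 128 mm over their backs; the gripper's body (75 mm by 188 mm) begins 65 mm behind the grasp point.
Start: joints at [-1.391, 0.599, -0.003, 1.599, 0.002, 0.943, -0.08], TCP at [0.184, 0.701, 0.187] pointing down, gripper open.
Joint ranges: [-2.57, 2.57], [-0.35, 1.97], [-1.29, 1.29], [0.11, 2.56], [-1.05, 4.19], [0.11, 1.86], [-2.63, 2.63]. Speed limits (rad/s): [2.22, 2.22, 3.01, 3.01, 3.14, 3.14, 3.14].

### API

Orientations are given as a 3x3 rotation matrix whose columns are the frame's x, y, z axes.
In Python, from plant import sensors, eyes, workorder gives the robot as it stands.
- The arm moves only by the tool servo_tool, never from a script. Its argument "moves" is a list of rows, each an object of numbers: "ax", "ay", "az": the turn, a rotation vector about the tool's x, y, z in degrees; "tx", "ty", "tz": the shift along the tool's x, y, z in cm; "hand": the opening, from -1 (shut) to 1 (fully open). A call has 1 to 5 rows; each row shifts and turns the commanded pose from where the row before left it, along the tool's axes as they then stand; what a row does not reach is not made up. A row lasts 1/8 s, in which the tool goes at most 62.5 mm and 10.7 degrees, less where a joint would pass 70% of its speed; a pose out of reach is approached as far as the arm can. A call with a gripper value outside its range is refused whole. The fingers move at their own pace and stop on an object; "squeeze" is the grip in N (left out, the last holds). Time passes only in rows, so rows that do not move let the fingers close. It gives the time, the measured TCP pose, the force, the opening and the grip force at its end, in the units of the state.
- sensors.state(): the state, without advancing time (a new reading comes with each control period).
- eyes.camera(name): name is "scene" or "top"; returns the picture (400x640x3 uint8, red, green, blue); there is no depth.
- eyes.camera_model(name): a dict with "fx", "fy", "cx", "cy" (pixels), "R" (3x3) and "t" (3): a world point X has camera coordinates R X + t. Camera axes: x right, y down, z forward; pixel columns grow to the right and rows downward; lengths in m; the calibration is good to about 2 mm. A picture is of the moment at which its call begins. camera_model takes no time and is no camera call.
- workorder.job_done(): hands the job in; it is judged then, once.
The state is a dict: "t": time; "qpos": joint angles; "joint_velocities": joint speeds; "tau": joint torques, N m; "tcp_pos": TCP position; "tool_rot": TCP orientation; "force": force on the tool from outside, world axes, zero at the start; "ft_torque": the same for the moment, N m; "finger_gap": finger opening in m; "finger_force": force on a finger pad.
Only numpy, scipy, OpenCV 4.12 (cv2) and the standard library are available. Lean on these libraries where they do the work, as an engineer would, in place of code of your own. Each camera call takes 0.05 s, during which the arm holds its last target. There are 200 camera calls.

### The job

Stock the carrier for the next board repair: stand the solder reel in the wide round nest and the tallest of the three screw-cap jars, the solder paste, in the narrow round cup, lay the UV torch centred in its rest between the two pairs of cheeks, and set the screw box flat in the rectangular nest. Set each one down, do not drop it. Solder and paste bring their own flux, so leave the other two jars, the wide flux jar and the small grease jar, standing where they are.

Things in the scene. Friction and masses are not known exactly. Their poses are not given: they have to be found in the camera images.
- solder_spool: Reel of solder wire standing on its flange: blue flanges, pale wire between them; diameter 54, height 34 mm. Origin: centre of its underside, z up. Grasp it from above across the flanges.
- paste_jar: The tallest of three screw-cap jars (solder paste): diameter 40, height 45 mm, ribbed white cap, white and green body. Origin: centre of its underside, z up. Grasp it round cap and body.
- uv_torch: Small grey pocket UV torch, a straight tube with flats, lying: 98 mm long along its y, 23 mm wide and high. Origin: middle of its length on its underside, z up. Grasp it across its x at the middle. Either end may point either way.
- screw_box: Small flat screw box, closed, blue lid on a pale box: 50 (x) x 67 (y) x 21 (z) mm. Origin: centre of its underside, z up. Grasp it across its x. The lid is shut and stays so.
- flux_jar: Look-alike, stays where it is: the widest of the three screw-cap jars, black cap, diameter 48, height 34 mm. Origin: centre of its underside.
- grease_jar: Look-alike, stays where it is: the smallest of the three screw-cap jars, red cap, diameter 33, height 28 mm. Origin: centre of its underside.
- spool_nest: Wide, low, round grey nest for the solder reel: bore 66 mm, wall 12 mm high above its floor, rim flared to 73 mm inside, 79 mm outside. Origin: centre of its floor, 8 mm above the worktop, z up. On an insert plate in one bay of the dark flat carrier (204 x 216 mm, fixed; 4 bays, centres 98 mm apart in x, 104 mm in y; bays are swapped between starts).
- jar_nest: Narrow, deeper round grey cup for the tallest jar: bore 52 mm, wall 16 mm high above its floor, rim flared to 60 mm inside, 66 mm outside. Origin: centre of its floor, 8 mm above the worktop, z up. In another bay of the carrier. Behind the carrier stands a drawer cabinet (front about 0.71 m ahead of the base): swing in clear of it.
- box_nest: Rectangular grey nest for the screw box: inside 62 mm along its x, 79 mm along its y, walls 12 mm high with flared lips; its two long sides (+x, -x) have 43 mm wide gaps in the middle for the fingers. The box lies with its 67 mm length along the nest's y, either way round. Origin: centre of its floor, 8 mm above the worktop, z up. In another bay of the carrier.
- torch_rest: Rest for the torch: two pairs of grey cheeks, 34 mm apart along x, 15 mm high with flared lips, 31 mm to each side (along y) of the middle, 46 mm free between the pairs for the fingers, ends open. The torch lies on the floor between the cheeks, along y, middle over the origin. Origin: middle of its floor, 8 mm above the worktop, z up. In another bay of the carrier.
There are look-alikes about, which are no part of the job. Leave any pink or purple look-alike of the solder_spool alone.

How it is judged:
By the outcome, as a careful person would: the job done as asked, in the order asked, and still so for the second after the job is handed in, with the robot touching nothing.
It also fails if it takes over 88 s, if anything falls off the work surface, if the arm or the gripper's body presses on something with over 40 N, if the wrist force passes 120 N, or if a joint passes its speed limit or range.

## Working session

There is one attempt and no reset: what is moved stays moved. The work goes in short steps, Python scripts to look and compute and a tool call to move; the robot and the scene stay as the last step left them, time stands still between calls to the robot, and variables do not carry over. Pictures are saved under pics/ and viewed, at most 14 in all, crops included, and the job is handed in when it is done.

Besides the shell and the picture viewer there is one more tool, called after "Call:" as name(argument=value, ...), one argument or row to a line, values as JSON. servo_tool: Moves the arm, as the interface text tells. Its arguments: {"type":"object","properties":{"moves":{"type":"array"},"squeeze":{"type":"number"}},"required":["moves"]}

```bash
mkdir -p pics; ls; python3 - <<'E'
from plant import sensors, eyes
import cv2,json
s=sensors.state();print(s['t'],s['tcp_pos'],s['tool_rot'],s['finger_gap'])
for n in('scene','top'):
    cv2.imwrite(f'pics/{n}0.png',eyes.camera(n)[...,::-1]);m=eyes.camera_model(n);print(n,m)
E
```

```text
pics
0.0 [0.18404021 0.70069385 0.18615318] [[-9.67216493e-01  2.53953135e-01 -2.46080125e-04]
 [ 2.53953209e-01  9.67215283e-01 -1.53759396e-03]
 [-1.52464349e-04 -1.54967907e-03 -9.99998788e-01]] 0.09293510461223173
scene {'fx': 447.1811537956102, 'fy': 447.1811537956102, 'cx': 319.16783570603934, 'cy': 210.07085390090248, 'R': array([[-0.42795604, -0.9037541 , -0.00906367],
       [-0.49285958,  0.24176716, -0.83584573],
       [ 0.7575903 , -0.35323811, -0.54888958]]), 't': array([0.33664117, 0.26497942, 0.71258212])}
top {'fx': 469.01563173260814, 'fy': 469.01563173260814, 'cx': 321.1998486277275, 'cy': 199.72030043807735, 'R': array([[ 0.00863023, -0.99993515,  0.00743026],
       [-0.99520287, -0.00931305, -0.09738849],
       [ 0.09745138, -0.00655413, -0.99521871]]), 't': array([0.09710537, 0.53524163, 1.13417548])}
```

View pics/scene0.png

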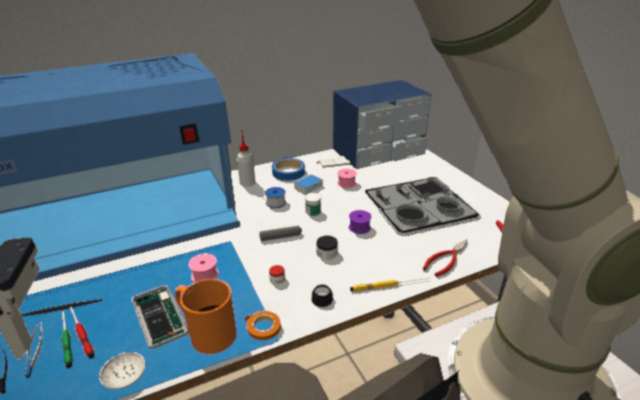

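View pics/top0.png

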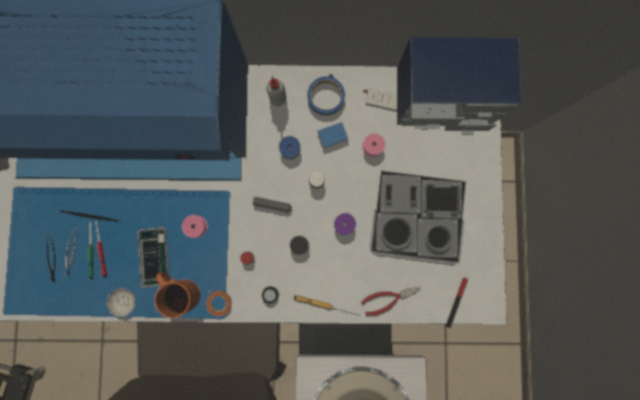

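Candidates: the blue reel (290,148) against look-alike reels in pink (373,145), pink (194,226) and purple (344,224). The paste jar is white-capped (317,180), against flux (299,245), grease (248,258) and a dark ring (270,295). The torch is at (272,205) and the screw box at (333,137). The carrier is at (420,216), with the torch rest top-left, box nest top-right, spool nest bottom-left and jar cup bottom-right. I'll check these in close crops.

```bash
python3 - <<'E'
import cv2
a=cv2.imread('pics/top0.png')
cv2.imwrite('pics/cA.png',cv2.resize(a[115:225,240:360],None,fx=5,fy=5,interpolation=cv2.INTER_CUBIC))
cv2.imwrite('pics/cB.png',cv2.resize(a[165:270,365:475],None,fx=5,fy=5,interpolation=cv2.INTER_CUBIC))
E
```

```text
(no output)
```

View pics/cA.png

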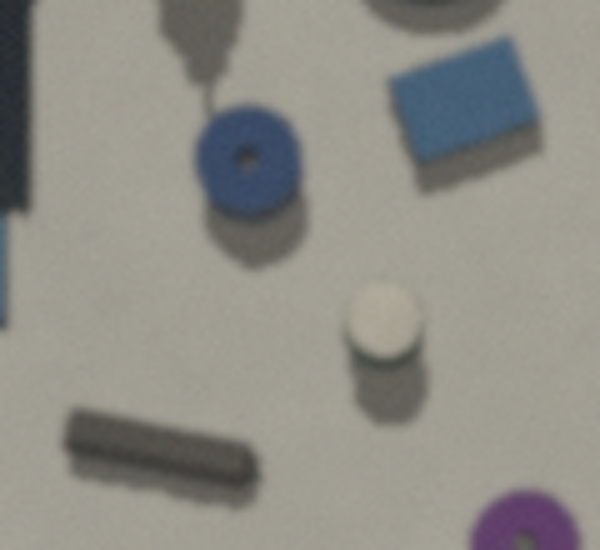

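View pics/cB.png

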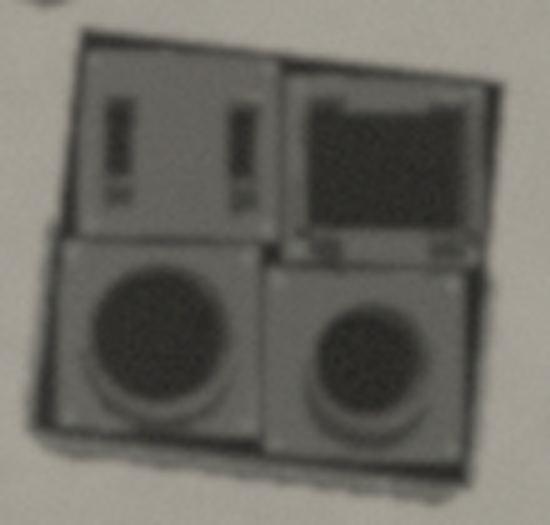

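The blue reel has its hole at top px (289,147), with its top disc centred at about (290,147). The white jar cap is at (317,179), the torch runs (254,199) to (291,208), and the box lid is centred at about (333,135). In the carrier the spool bore is near (397,232), the jar bore near (439,237), the torch rest near (401,194) and the box nest near (442,199).

```bash
cat > h.py <<'E'
import numpy as np,cv2
from plant import sensors,eyes
def w2p(n,X):
    m=eyes.camera_model(n);c=np.atleast_2d(X)@m['R'].T+m['t']
    return np.c_[m['fx']*c[:,0]/c[:,2]+m['cx'],m['fy']*c[:,1]/c[:,2]+m['cy']]
def p2w(n,uv,z):
    m=eyes.camera_model(n);uv=np.atleast_2d(uv).astype(float);C=-m['R'].T@m['t']
    d=np.c_[(uv[:,0]-m['cx'])/m['fx'],(uv[:,1]-m['cy'])/m['fy'],np.ones(len(uv))]@m['R']
    return C+d*((z-C[2])/d[:,2])[:,None]
E
python3 - <<'E'
from h import *
a=cv2.imread('pics/top0.png');A=np.array
print('cam',-eyes.camera_model('top')['R'].T@eyes.camera_model('top')['t'])
print('spool',p2w('top',A([249,159])/5+[240,115],.034),'jar',p2w('top',A([384,319])/5+[240,115],.045))
b=A([[392,80],[512,40],[540,115],[422,162]])/5+[240,115]
w=p2w('top',b,.021);print('box',w.mean(0),np.linalg.norm(w-np.roll(w,-1,0),axis=1));print(w)
t=p2w('top',A([[70,424],[255,464]])/5+[240,115],.018);print('torch',t,np.linalg.norm(t[0]-t[1]),t.mean(0))
c=p2w('top',A([[85,30],[503,85],[468,482],[33,432]])/5+[365,165],.008);print('car',c,c.mean(0),np.linalg.norm(c-np.roll(c,-1,0),axis=1))
d=c-np.roll(c,-1,0);print(np.degrees(np.arctan2(d[:,1],d[:,0])))
# hsv segmentation of blue
hsv=cv2.cvtColor(a,cv2.COLOR_BGR2HSV)
for nm,(x0,y0,x1,y1),lo,hi in [('spool',(275,132,305,165),(100,100,40),(125,255,255)),('box',(312,118,355,155),(95,90,60),(125,255,255))]:
    m=cv2.inRange(hsv[y0:y1,x0:x1],lo,hi);k=cv2.findContours(m,0,1)[0];k=max(k,key=cv2.contourArea)
    print(nm,cv2.minAreaRect(k),x0,y0,cv2.boundingRect(k))
m=(a[:,:,0]<95)[190:222,245:300].astype('u1');k=max(cv2.findContours(m,0,1)[0],key=cv2.contourArea);print('torch dark',cv2.minAreaRect(k),245,190)
g=cv2.cvtColor(a,6)[172:200,305:330];m=(g>185).astype('u1');k=cv2.findContours(m,0,1)[0]
print(g.max(),[cv2.minEnclosingCircle(q) for q in k if cv2.contourArea(q)>20])
E
```

```text
cam [0.42130901 0.10951734 1.18015751]
spool [[0.66476321 0.1810303  0.034     ]] jar [[0.58370078 0.11323081 0.045     ]]
box [0.6992549  0.07281217 0.021     ] [0.06401663 0.04096344 0.06412943 0.04458054]
[[0.70869833 0.1104386  0.021     ]
 [0.72992049 0.05004201 0.021     ]
 [0.69151985 0.03578037 0.021     ]
 [0.66688094 0.09498771 0.021     ]]
torch [[0.53334383 0.26899001 0.018     ]
 [0.51423663 0.17671667 0.018     ]] 0.09423085879002786 [0.52379023 0.22285334 0.018     ]
car [[ 0.61049683 -0.05132083  0.008     ]
 [ 0.58447959 -0.262612    0.008     ]
 [ 0.38530192 -0.24091721  0.008     ]
 [ 0.40815457 -0.02462817  0.008     ]] [ 0.49710823 -0.14486955  0.008     ] [0.21288695 0.2003557  0.21749298 0.2040953 ]
[ 82.98024457  -6.21625121 -96.03137584 172.48502455]
spool ((14.5, 14.5), (17.0, 17.0), 90.0) 275 132 (6, 6, 18, 18)
box ((20.28054428100586, 16.685518264770508), (15.606006622314453, 23.341745376586914), 70.34617614746094) 312 118 (8, 6, 26, 22)
torch dark ((26.92096710205078, 16.37936782836914), (38.832889556884766, 11.951719284057617), 11.768289566040039) 245 190
170 []
```

```bash
cat > ov.py <<'E'
from h import *
import sys
P=dict(sp=(.6648,.181),jar=(.5837,.1132),box=(.698,.0725,20),tor=(.522,.2228,11.7),car=(.497,-.1449,-6.7))
def rt(c,pts):
    a=np.radians(c[2] if len(c)>2 else 0);R=np.array([[np.cos(a),-np.sin(a),0],[np.sin(a),np.cos(a),0],[0,0,1]])
    return np.array(pts)@R.T+[c[0],c[1],0]
def circ(d,z,o=(0,0)):
    t=np.linspace(0,2*np.pi,41);return np.c_[o[0]+d/2*np.cos(t),o[1]+d/2*np.sin(t),0*t+z]
def rect(x,y,z,o=(0,0)):
    return np.array([[o[0]+i*x/2,o[1]+j*y/2,z] for i,j in((1,1),(1,-1),(-1,-1),(-1,1),(1,1))])
def shapes():
    c=P['car'];s=[(P['sp'],circ(.054,.034)),(P['sp'],circ(.054,0)),(P['jar'],circ(.04,.045)),(P['jar'],circ(.04,0)),
    (P['box'],rect(.05,.067,.021)),(P['box'],rect(.05,.067,0)),(P['tor'],rect(.023,.098,.0115)),(c,rect(.204,.216,.008)),
    (c,circ(.079,.02,(-.049,.052))),(c,circ(.066,.008,(-.049,.052))),(c,circ(.066,.024,(-.049,-.052))),(c,circ(.052,.008,(-.049,-.052))),
    (c,rect(.062,.079,.008,(.049,-.052))),(c,rect(.034,.098,.008,(.049,.052)))]
    return [rt(*q) for q in s]
def draw(n,img,x0,y0,x1,y1,f,out):
    b=cv2.resize(img[y0:y1,x0:x1],None,fx=f,fy=f,interpolation=cv2.INTER_CUBIC)
    for s in shapes():
        p=(w2p(n,s)-[x0,y0]+.5)*f;cv2.polylines(b,[np.int32(np.round(p*8))],False,(0,255,0),1,cv2.LINE_AA,3)
    cv2.imwrite(out,b)
E
python3 - <<'E'
from ov import *
draw('top',cv2.imread('pics/top0.png'),242,112,474,272,3.4,'pics/ot.png')
draw('scene',cv2.imread('pics/scene0.png'),250,165,485,250,3.4,'pics/os.png')
E
```

```text
(no output)
```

View pics/ot.png

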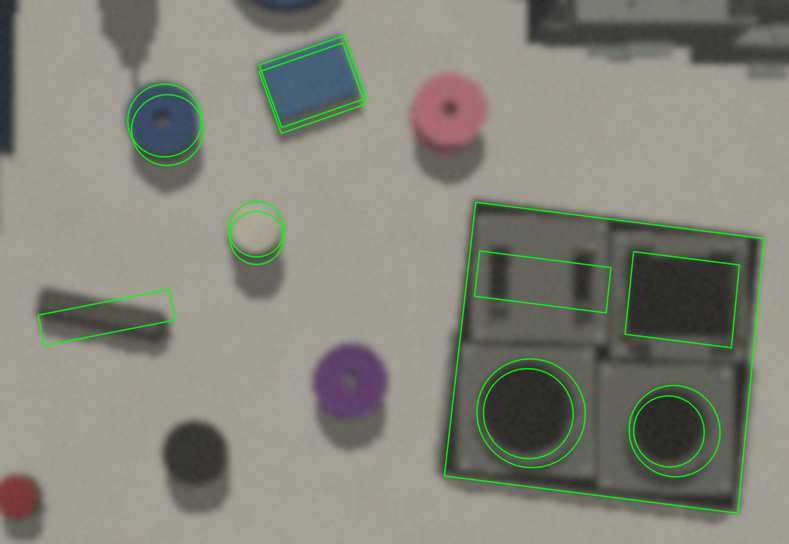

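View pics/os.png

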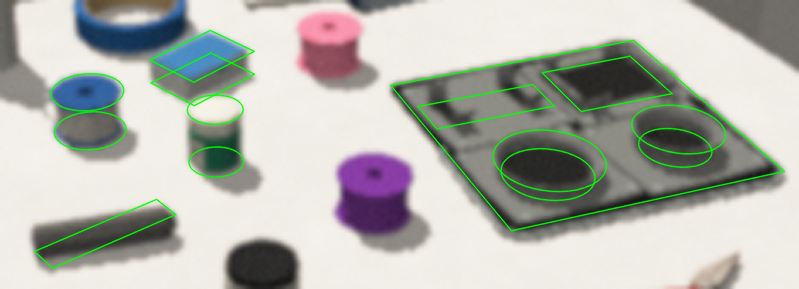

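The overlay fits in both views for the reel, jar, box and carrier; only the torch yaw needs its sign flipped, to -11.7°. Next I compute targets and the first move.

```bash
sed -i 's/,11.7)/,-11.7)/' ov.py; cat > go.py <<'E'
from h import *
import sys
x,y,z,phi=map(float,sys.argv[1:5]);s=sensors.state();R=np.array(s['tool_rot']);p=np.array(s['tcp_pos'])
f=np.degrees(np.arctan2(R[1,1],R[0,1]));az=(f-phi+90)%180-90 if len(sys.argv)<6 else f-phi
d=np.array([x,y,z])-p;a=np.radians(f-az)
ry=np.array([np.cos(a),np.sin(a)]);rx=np.array([-ry[1],ry[0]])
print('t',round(s['t'],2),'phi',round(f,1),'p',p.round(4),'az',az.round(1),'tx',(100*d[:2]@rx).round(2),'ty',(100*d[:2]@ry).round(2),'tz',(-100*d[2]).round(2),'gap',round(s['finger_gap'],4),'F',np.round(s['force'],1))
E
python3 - <<'E'
from ov import *
for n,o in dict(spool=(-.049,.052,0),jar=(-.049,-.052,0),torch=(.049,.052,0),box=(.049,-.052,0)).items(): print(n,rt(P['car'],[o]).round(4))
print('bottle base',p2w('scene',[246,183],0))
E
python3 go.py .5 .2 .2 -25 1
```

```text
spool [[ 0.4544 -0.0875  0.    ]]
jar [[ 0.4423 -0.1908  0.    ]]
torch [[ 0.5517 -0.099   0.    ]]
box [[ 0.5396 -0.2023  0.    ]]
bottle base [[0.79740209 0.21925462 0.        ]]
t 0.1 phi 75.3 p [0.184  0.7008 0.1862] az 100.3 tx -32.03 ty 49.8 tz -1.38 gap 0.0928 F [-0.4 -0.4  0.8]
```

Call:
servo_tool(
  moves=[
    {"az":10,"hand":1},
    {"az":10},
    {"az":10},
    {"az":10},
    {"az":10},
  ],
)

```text
validation failed for argument at $.mo...
```

Call:
servo_tool(
  moves=[
    {"az":10},
    {"az":10},
    {"az":10},
    {"az":10},
    {"az":10},
  ],
)

```text
validation failed for argument at $.mo...
```

```bash
python3 go.py .5 .2 .18 -25 1
```

```text
t 0.1 phi 75.3 p [0.184  0.7008 0.1862] az 100.3 tx -32.03 ty 49.8 tz 0.62 gap 0.0928 F [-0.4 -0.4  0.8]
```

Call:
servo_tool(
  moves=[
    {"ax":0,"ay":0,"az":10,"tx":0,"ty":0,"tz":0,"hand":1},
    {"ax":0,"ay":0,"az":10,"tx":0,"ty":0,"tz":0,"hand":1},
    {"ax":0,"ay":0,"az":10,"tx":0,"ty":0,"tz":0,"hand":1},
    {"ax":0,"ay":0,"az":10,"tx":0,"ty":0,"tz":0,"hand":1},
    {"ax":0,"ay":0,"az":10,"tx":0,"ty":0,"tz":0,"hand":1},
  ],
)

```text
t: 0.72
tcp_pos: [0.184, 0.7009, 0.1866]
tool_rot: [[-0.422, 0.907, -0.0], [0.907, 0.422, -0.001], [-0.001, -0.0, -1.0]]
force: [0.2, -0.5, 0.4]
finger_gap: 0.093
finger_force: 0.0
```

Call:
servo_tool(
  moves=[
    {"ax":0,"ay":0,"az":10,"tx":0,"ty":0,"tz":0,"hand":1},
    {"ax":0,"ay":0,"az":10,"tx":0,"ty":0,"tz":0,"hand":1},
    {"ax":0,"ay":0,"az":10,"tx":0,"ty":0,"tz":0,"hand":1},
    {"ax":0,"ay":0,"az":10,"tx":0,"ty":0,"tz":0,"hand":1},
    {"ax":0,"ay":0,"az":10,"tx":0,"ty":0,"tz":0,"hand":1},
  ],
)

```text
t: 1.35
tcp_pos: [0.1839, 0.701, 0.1865]
tool_rot: [[0.423, 0.906, -0.0], [0.906, -0.423, -0.001], [-0.001, 0.0, -1.0]]
force: [-0.1, -0.1, -0.3]
finger_gap: 0.0931
finger_force: 0.0
```

```bash
python3 go.py .5 .2 .18 -25 1
```

```text
t 1.35 phi -25.0 p [0.1839 0.701  0.1865] az -0.0 tx -32.04 ty 49.82 tz 0.65 gap 0.0931 F [-0.1 -0.1 -0.3]
```

Call:
servo_tool(
  moves=[
    {"ax":0,"ay":0,"az":0,"tx":-3.2,"ty":5,"tz":0,"hand":1},
    {"ax":0,"ay":0,"az":0,"tx":-3.2,"ty":5,"tz":0,"hand":1},
    {"ax":0,"ay":0,"az":0,"tx":-3.2,"ty":5,"tz":0,"hand":1},
    {"ax":0,"ay":0,"az":0,"tx":-3.2,"ty":5,"tz":0,"hand":1},
    {"ax":0,"ay":0,"az":0,"tx":-3.2,"ty":5,"tz":0,"hand":1},
  ],
)

```text
t: 1.98
tcp_pos: [0.345, 0.4496, 0.1869]
tool_rot: [[0.418, 0.909, 0.0], [0.909, -0.418, -0.0], [-0.0, 0.0, -1.0]]
force: [1.4, 0.7, 0.5]
finger_gap: 0.0931
finger_force: 0.0
```

Call:
servo_tool(
  moves=[
    {"ax":0,"ay":0,"az":0,"tx":-3.2,"ty":5,"tz":0,"hand":1},
    {"ax":0,"ay":0,"az":0,"tx":-3.2,"ty":5,"tz":0,"hand":1},
    {"ax":0,"ay":0,"az":0,"tx":-3.2,"ty":5,"tz":0,"hand":1},
    {"ax":0,"ay":0,"az":0,"tx":-3.2,"ty":5,"tz":0,"hand":1},
    {"ax":0,"ay":0,"az":0,"tx":-3.2,"ty":5,"tz":0,"hand":1},
  ],
)

```text
t: 2.6
tcp_pos: [0.5053, 0.1999, 0.187]
tool_rot: [[0.418, 0.909, -0.0], [0.909, -0.418, 0.0], [0.0, -0.0, -1.0]]
force: [0.0, 0.5, -0.2]
finger_gap: 0.0929
finger_force: 0.0
```

```bash
python3 go.py .6648 .181 .018 -25 1
```

```text
t 2.6 phi -24.7 p [0.5053 0.1999 0.187 ] az 0.3 tx 5.03 ty 15.26 tz 16.9 gap 0.0929 F [ 0.   0.5 -0.2]
```

Call:
servo_tool(
  moves=[
    {"ax":0,"ay":0,"az":0,"tx":1.7,"ty":5.1,"tz":0,"hand":1},
    {"ax":0,"ay":0,"az":0,"tx":1.7,"ty":5.1,"tz":0,"hand":1},
    {"ax":0,"ay":0,"az":0,"tx":1.6,"ty":5.1,"tz":0,"hand":1},
    {"ax":0,"ay":0,"az":0,"tx":0,"ty":0,"tz":6,"hand":1},
    {"ax":0,"ay":0,"az":0,"tx":0,"ty":0,"tz":5,"hand":1},
  ],
)

```text
t: 3.22
tcp_pos: [0.6646, 0.1826, 0.0749]
tool_rot: [[0.419, 0.908, -0.0], [0.908, -0.419, -0.0], [-0.0, -0.0, -1.0]]
force: [-1.2, 1.3, -0.5]
finger_gap: 0.0932
finger_force: 0.0
```

Call:
servo_tool(
  moves=[
    {"ax":0,"ay":0,"az":0,"tx":0,"ty":0,"tz":0,"hand":1},
  ],
)

```text
t: 3.35
tcp_pos: [0.6616, 0.1824, 0.0732]
tool_rot: [[0.418, 0.908, -0.007], [0.908, -0.418, -0.002], [-0.005, -0.006, -1.0]]
force: [-0.6, -0.6, 0.9]
finger_gap: 0.0929
finger_force: 0.0
```

```bash
python3 go.py .6648 .181 .018 -25 1
```

```text
t 3.35 phi -24.7 p [0.6616 0.1824 0.0732] az 0.3 tx 0.01 ty 0.35 tz 5.52 gap 0.0929 F [-0.6 -0.6  0.9]
```

Call:
servo_tool(
  moves=[
    {"ax":0,"ay":0,"az":0,"tx":0,"ty":0.2,"tz":3,"hand":1},
    {"ax":0,"ay":0,"az":0,"tx":0,"ty":0,"tz":2.5,"hand":1},
    {"ax":0,"ay":0,"az":0,"tx":0,"ty":0,"tz":0,"hand":1},
  ],
)

```text
t: 3.72
tcp_pos: [0.6663, 0.1822, 0.0227]
tool_rot: [[0.418, 0.908, -0.001], [0.908, -0.418, -0.0], [-0.0, -0.0, -1.0]]
force: [0.2, 0.6, -0.3]
finger_gap: 0.0929
finger_force: 0.0
```

```bash
python3 go.py .6648 .181 .018 -25 1
```

```text
t 3.73 phi -24.7 p [0.6663 0.1822 0.0227] az 0.3 tx -0.17 ty -0.08 tz 0.47 gap 0.0929 F [ 0.2  0.6 -0.3]
```

Call:
servo_tool(
  moves=[
    {"ax":0,"ay":0,"az":0,"tx":-0.1,"ty":0,"tz":0.5,"hand":1},
    {"ax":0,"ay":0,"az":0,"tx":0,"ty":0,"tz":0,"hand":-1},
    {"ax":0,"ay":0,"az":0,"tx":0,"ty":0,"tz":0,"hand":-1},
    {"ax":0,"ay":0,"az":0,"tx":0,"ty":0,"tz":0,"hand":-1},
    {"ax":0,"ay":0,"az":0,"tx":0,"ty":0,"tz":0,"hand":-1},
  ],
  squeeze=20,
)

```text
t: 4.35
tcp_pos: [0.6659, 0.1813, 0.0172]
tool_rot: [[0.418, 0.908, 0.0], [0.908, -0.418, 0.0], [0.0, 0.0, -1.0]]
force: [-0.1, 0.5, 0.8]
finger_gap: 0.0575
finger_force: 0.0
```

```bash
python3 go.py .4544 -.0875 .08 -25 1
```

```text
t 4.35 phi -24.7 p [0.6659 0.1813 0.0172] az 0.3 tx -33.3 ty -7.81 tz -6.28 gap 0.0575 F [-0.1  0.5  0.8]
```

Call:
servo_tool(
  moves=[
    {"ax":0,"ay":0,"az":0,"tx":0,"ty":0,"tz":0,"hand":-1},
    {"ax":0,"ay":0,"az":0,"tx":0,"ty":0,"tz":0,"hand":-1},
    {"ax":0,"ay":0,"az":0,"tx":0,"ty":0,"tz":-3,"hand":-1},
    {"ax":0,"ay":0,"az":0,"tx":0,"ty":0,"tz":-5,"hand":-1},
    {"ax":0,"ay":0,"az":0,"tx":0,"ty":0,"tz":-2,"hand":-1},
  ],
)

```text
t: 4.97
tcp_pos: [0.6671, 0.1812, 0.1198]
tool_rot: [[0.418, 0.908, 0.003], [0.908, -0.418, 0.001], [0.002, 0.003, -1.0]]
force: [-0.3, 0.7, -0.7]
finger_gap: 0.0075
finger_force: 0.0
```

```bash
python3 go.py .4544 -.0875 .08 -25 1
```

```text
t 4.97 phi -24.7 p [0.6671 0.1812 0.1198] az 0.3 tx -33.34 ty -7.92 tz 3.98 gap 0.0075 F [-0.3  0.7 -0.7]
```

```bash
python3 - <<'E'
from ov import *
for n in('scene','top'): cv2.imwrite(f'pics/{n}1.png',eyes.camera(n)[...,::-1])
a=cv2.imread('pics/top1.png')[100:240,230:380];b=cv2.imread('pics/scene1.png')[150:290,230:380]
cv2.imwrite('pics/m1.png',cv2.resize(np.hstack([a,b]),None,fx=2.66,fy=2.66,interpolation=cv2.INTER_CUBIC))
E
```

```text
(no output)
```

View pics/m1.png

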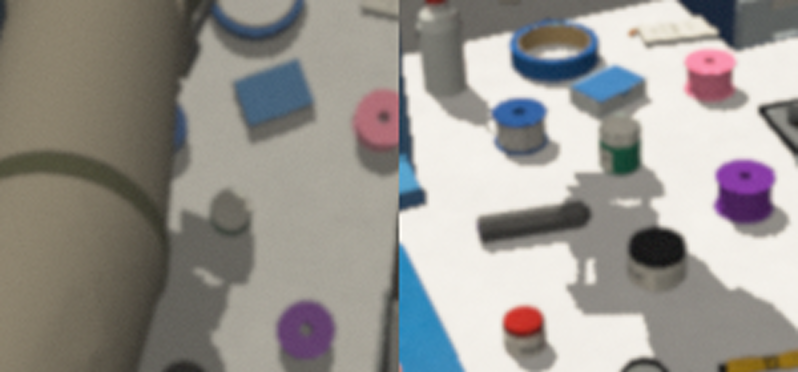

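The crop shows the reel, jar, box and torch undisturbed, and no gripper above the reel, where the reported TCP says it should be. I'll compare the reported pose with the images.

```bash
python3 - <<'E'
from h import *
s=sensors.state();print({k:np.round(v,3).tolist() for k,v in s.items()})
for n in('scene','top'): print(n,'start',w2p(n,[.184,.7009,.187]),'now',w2p(n,s['tcp_pos']))
E
```

```text
{'t': 5.075, 'qpos': [-0.618, 0.666, 0.438, 1.763, -0.377, 0.793, -0.426], 'joint_velocities': [0.007, 0.043, -0.027, 0.037, -0.014, -0.033, 0.012], 'tau': [-0.476, -74.884, 9.829, -21.228, 0.098, 0.454, -0.137], 'tcp_pos': [0.667, 0.182, 0.119], 'tool_rot': [[0.418, 0.908, 0.003], [0.908, -0.418, 0.001], [0.003, 0.003, -1.0]], 'force': [-0.362, 1.103, -0.423], 'ft_torque': [-0.055, 0.1, 0.044], 'finger_force': 0.0, 'finger_gap': 0.002}
scene start [[-17.0424761  377.12902946]] now [[272.3445283  160.94223592]]
top start [[ 28.11753319 359.43286068]] now [[287.41463326 138.03757515]]
```

View pics/scene1.png

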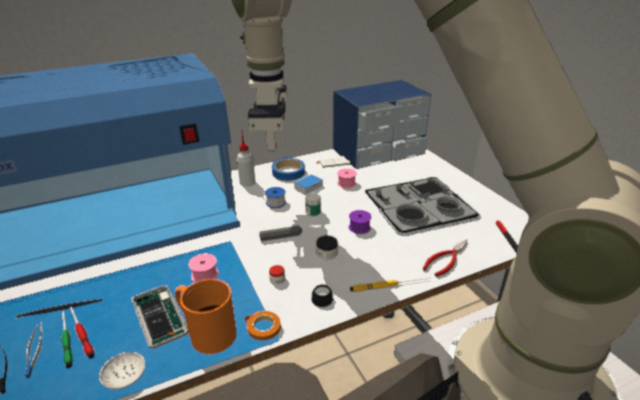

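View pics/top1.png

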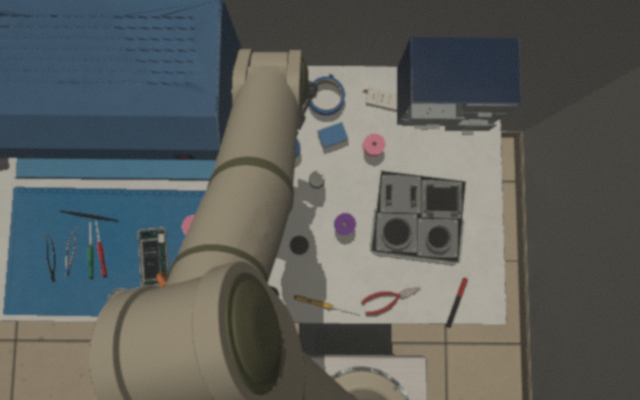

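The scene view puts the shut fingertips at about (271,149), while the reported TCP projects to (272,161). So the true tip is about 3–4 cm higher than reported, or displaced some other way. I'll mark candidate offsets in a crop.

```bash
python3 - <<'E'
from h import *
p=np.array([.667,.182,.119]);f=6
def mk(img,pts,x0,y0,w,h):
    b=cv2.resize(img[y0:y0+h,x0:x0+w],None,fx=f,fy=f,interpolation=cv2.INTER_CUBIC)
    for q,c in pts:
        u=(w2p('scene',q)[0]-[x0,y0]+.5)*f;cv2.drawMarker(b,tuple(int(v) for v in u),c,0,14,1)
    return b
G=[(0,0,255),(0,200,255),(0,255,0)]
a=mk(cv2.imread('pics/scene1.png'),[(p+[0,0,k*.02],G[k]) for k in range(3)],235,80,65,95)
y=np.array([.254,.967,0]);q=np.array([.184,.7007,.1862])-y*.0465
b=mk(cv2.imread('pics/scene0.png'),[(q+[0,0,k*.02],G[k]) for k in range(3)],0,305,65,95)
cv2.imwrite('pics/tip.png',np.hstack([a,b]));print(w2p('scene',q))
E
```

```text
[[ 28.16602701 370.79614199]]
```

View pics/tip.png

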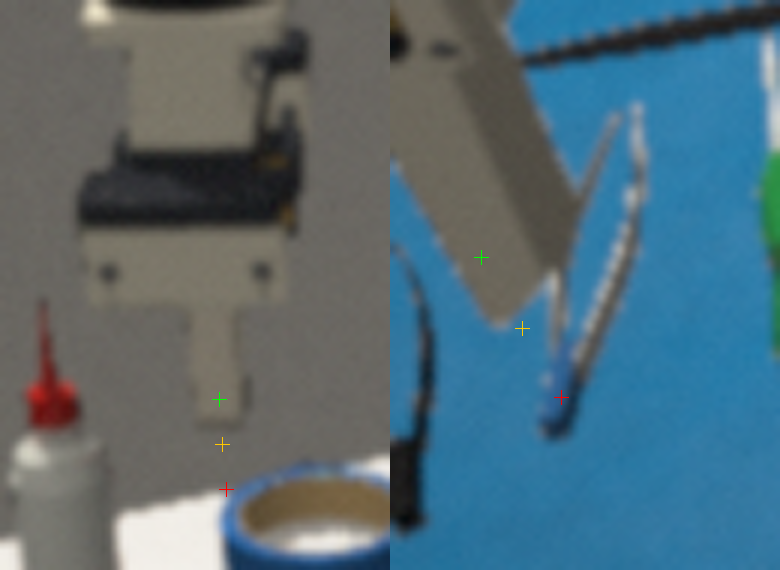

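Both poses agree: the fingertips are about 28 mm above the reported TCP height, while x and y match. That is why the fingers shut above the reel. I'll fix the height with a gentle touch of the shut fingers on free worktop at (0.60, 0.19).

```bash
python3 go.py .60 .19 -.015 -25 1
```

```text
t 5.08 phi -24.7 p [0.6671 0.1815 0.1192] az 0.3 tx -2.07 ty -6.44 tz 13.42 gap 0.0018 F [-0.4  1.1 -0.4]
```

Call:
servo_tool(
  moves=[
    {"ax":0,"ay":0,"az":0,"tx":-1,"ty":-3.2,"tz":0,"hand":-1},
    {"ax":0,"ay":0,"az":0,"tx":-1,"ty":-3.2,"tz":0,"hand":-1},
    {"ax":0,"ay":0,"az":0,"tx":0,"ty":0,"tz":5,"hand":-1},
    {"ax":0,"ay":0,"az":0,"tx":0,"ty":0,"tz":5,"hand":-1},
    {"ax":0,"ay":0,"az":0,"tx":0,"ty":0,"tz":2,"hand":-1},
  ],
)

```text
t: 5.7
tcp_pos: [0.5968, 0.1892, -0.0067]
tool_rot: [[0.418, 0.908, -0.005], [0.908, -0.418, -0.002], [-0.004, -0.004, -1.0]]
force: [0.1, -0.3, -0.2]
finger_gap: 0.0008
finger_force: 0.0
```

Call:
servo_tool(
  moves=[
    {"ax":0,"ay":0,"az":0,"tx":0,"ty":0,"tz":0,"hand":-1},
  ],
)

```text
t: 5.82
tcp_pos: [0.5983, 0.1891, -0.0046]
tool_rot: [[0.419, 0.908, -0.003], [0.908, -0.419, -0.001], [-0.003, -0.002, -1.0]]
force: [0.3, 0.3, 0.8]
finger_gap: 0.0003
finger_force: 0.0
```

Call:
servo_tool(
  moves=[
    {"ax":0,"ay":0,"az":0,"tx":0,"ty":0,"tz":1.2,"hand":-1},
    {"ax":0,"ay":0,"az":0,"tx":0,"ty":0,"tz":0,"hand":-1},
  ],
)

```text
t: 6.08
tcp_pos: [0.5996, 0.1899, -0.0146]
tool_rot: [[0.418, 0.908, 0.001], [0.908, -0.418, 0.0], [0.001, 0.0, -1.0]]
force: [-0.5, 0.3, -0.3]
finger_gap: 0.0005
finger_force: 0.0
```

Call:
servo_tool(
  moves=[
    {"ax":0,"ay":0,"az":0,"tx":0,"ty":0,"tz":0.3,"hand":-1},
    {"ax":0,"ay":0,"az":0,"tx":0,"ty":0,"tz":0,"hand":-1},
  ],
)

```text
t: 6.32
tcp_pos: [0.5995, 0.19, -0.0176]
tool_rot: [[0.418, 0.908, 0.001], [0.908, -0.418, 0.0], [0.001, 0.0, -1.0]]
force: [-0.5, -0.1, 0.6]
finger_gap: 0.0006
finger_force: 0.0
```

Call:
servo_tool(
  moves=[
    {"ax":0,"ay":0,"az":0,"tx":0,"ty":0,"tz":0.2,"hand":-1},
    {"ax":0,"ay":0,"az":0,"tx":0,"ty":0,"tz":0,"hand":-1},
  ],
)

```text
t: 6.58
tcp_pos: [0.5993, 0.1899, -0.02]
tool_rot: [[0.418, 0.908, -0.0], [0.908, -0.418, 0.0], [0.0, -0.0, -1.0]]
force: [-0.9, -0.7, -0.3]
finger_gap: 0.0001
finger_force: 0.0
```

Call:
servo_tool(
  moves=[
    {"ax":0,"ay":0,"az":0,"tx":0,"ty":0,"tz":0.3,"hand":-1},
    {"ax":0,"ay":0,"az":0,"tx":0,"ty":0,"tz":0,"hand":-1},
  ],
)

```text
t: 6.82
tcp_pos: [0.5992, 0.1898, -0.0232]
tool_rot: [[0.418, 0.908, -0.0], [0.908, -0.418, -0.0], [-0.0, -0.0, -1.0]]
force: [-0.0, -0.1, -0.2]
finger_gap: 0.0005
finger_force: 0.0
```

Call:
servo_tool(
  moves=[
    {"ax":0,"ay":0,"az":0,"tx":0,"ty":0,"tz":0.2,"hand":-1},
    {"ax":0,"ay":0,"az":0,"tx":0,"ty":0,"tz":0,"hand":-1},
  ],
)

```text
t: 7.08
tcp_pos: [0.5993, 0.1898, -0.0251]
tool_rot: [[0.418, 0.908, -0.0], [0.908, -0.418, -0.0], [-0.0, -0.0, -1.0]]
force: [-0.2, 0.5, 0.1]
finger_gap: 0.0001
finger_force: 0.0
```

Call:
servo_tool(
  moves=[
    {"ax":0,"ay":0,"az":0,"tx":0,"ty":0,"tz":0.2,"hand":-1},
    {"ax":0,"ay":0,"az":0,"tx":0,"ty":0,"tz":0,"hand":-1},
  ],
)

```text
t: 7.32
tcp_pos: [0.5993, 0.1898, -0.0271]
tool_rot: [[0.418, 0.908, -0.0], [0.908, -0.418, -0.0], [-0.0, -0.0, -1.0]]
force: [0.2, 0.2, -0.3]
finger_gap: 0.0006
finger_force: 0.0
```

Call:
servo_tool(
  moves=[
    {"ax":0,"ay":0,"az":0,"tx":0,"ty":0,"tz":0.1,"hand":-1},
    {"ax":0,"ay":0,"az":0,"tx":0,"ty":0,"tz":0,"hand":-1},
  ],
)

```text
t: 7.58
tcp_pos: [0.5993, 0.1898, -0.028]
tool_rot: [[0.418, 0.908, -0.0], [0.908, -0.418, -0.0], [-0.0, -0.0, -1.0]]
force: [-0.1, -0.2, 0.0]
finger_gap: 0.0004
finger_force: 0.0
```

Call:
servo_tool(
  moves=[
    {"ax":0,"ay":0,"az":0,"tx":0,"ty":0,"tz":0.2,"hand":-1},
    {"ax":0,"ay":0,"az":0,"tx":0,"ty":0,"tz":0,"hand":-1},
  ],
)

```text
t: 7.82
tcp_pos: [0.5993, 0.1897, -0.0301]
tool_rot: [[0.418, 0.908, -0.0], [0.908, -0.418, -0.0], [-0.0, -0.0, -1.0]]
force: [-0.2, -0.4, 0.8]
finger_gap: 0.0003
finger_force: 0.0
```

Call:
servo_tool(
  moves=[
    {"ax":0,"ay":0,"az":0,"tx":0,"ty":0,"tz":0.1,"hand":-1},
    {"ax":0,"ay":0,"az":0,"tx":0,"ty":0,"tz":0,"hand":-1},
  ],
)

```text
t: 8.07
tcp_pos: [0.5994, 0.1898, -0.031]
tool_rot: [[0.418, 0.908, -0.0], [0.908, -0.418, -0.0], [-0.0, 0.0, -1.0]]
force: [0.1, -0.3, 0.3]
finger_gap: 0.0005
finger_force: 0.0
```

Call:
servo_tool(
  moves=[
    {"ax":0,"ay":0,"az":0,"tx":0,"ty":0,"tz":0.15,"hand":-1},
    {"ax":0,"ay":0,"az":0,"tx":0,"ty":0,"tz":0,"hand":-1},
  ],
)

```text
t: 8.32
tcp_pos: [0.5994, 0.1898, -0.0312]
tool_rot: [[0.418, 0.908, 0.0], [0.908, -0.418, 0.001], [0.001, -0.0, -1.0]]
force: [-3.9, -0.4, 13.7]
finger_gap: 0.0005
finger_force: 6.9
```

Call:
servo_tool(
  moves=[
    {"ax":0,"ay":0,"az":0,"tx":0,"ty":0,"tz":0.15,"hand":-1},
    {"ax":0,"ay":0,"az":0,"tx":0,"ty":0,"tz":0,"hand":-1},
  ],
)

```text
t: 8.57
tcp_pos: [0.5994, 0.1899, -0.0313]
tool_rot: [[0.418, 0.908, 0.001], [0.908, -0.418, 0.002], [0.002, -0.0, -1.0]]
force: [-7.3, -1.1, 29.7]
finger_gap: 0.0003
finger_force: 15.0
```

```bash
python3 - <<'E'
from h import *
a=eyes.camera('scene')[...,::-1];p=sensors.state()['tcp_pos'];u=w2p('scene',p)[0];print(u,w2p('scene',[p+np.array([0,0,.03])]))
x0,y0=255,130;cv2.imwrite('pics/touch.png',cv2.resize(a[y0:y0+100,x0:x0+110],None,fx=6,fy=6,interpolation=cv2.INTER_CUBIC))
E
```

```text
[282.63661712 226.73008244] [[281.97944106 216.78902188]]
```

View pics/touch.png

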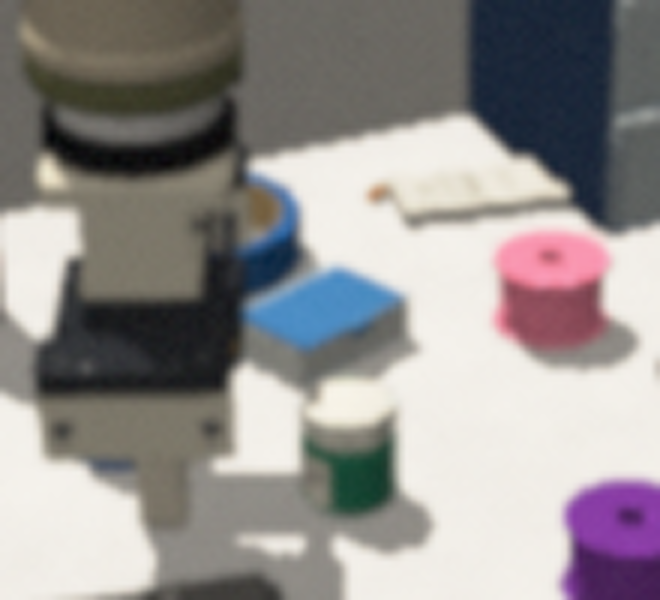

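Contact came at reported z = -0.031, and the touching tip appears at px (282,217), matching a 30 mm shift. So true tip z = reported + 0.031.

```bash
sed -i "s/d=np.array(\[x,y,z\])-p/p=p+[0,0,.031];d=np.array([x,y,z])-p/" go.py; python3 go.py .6648 .181 .08 -25 1
```

```text
t 8.62 phi -24.7 p [ 5.995e-01  1.899e-01 -3.000e-04] az 0.3 tx 1.96 ty 6.3 tz -8.03 gap 0.0009 F [-8.9 -1.5 30. ]
```

Call:
servo_tool(
  moves=[
    {"ax":0,"ay":0,"az":0,"tx":0,"ty":0,"tz":-4,"hand":-1},
    {"ax":0,"ay":0,"az":0,"tx":0,"ty":0,"tz":-4,"hand":1},
    {"ax":0,"ay":0,"az":0,"tx":1.9,"ty":3.2,"tz":0,"hand":1},
    {"ax":0,"ay":0,"az":0,"tx":0,"ty":3.2,"tz":0,"hand":1},
    {"ax":0,"ay":0,"az":0,"tx":0,"ty":0,"tz":0,"hand":1},
  ],
)

```text
t: 9.25
tcp_pos: [0.6675, 0.1786, 0.0462]
tool_rot: [[0.42, 0.908, 0.002], [0.908, -0.42, -0.001], [0.0, 0.002, -1.0]]
force: [-0.9, 0.1, -0.2]
finger_gap: 0.0356
finger_force: 0.0
```

```bash
python3 go.py .6648 .181 .018 -25 1
```

```text
t 9.25 phi -24.8 p [0.6675 0.1786 0.0772] az 0.2 tx 0.1 ty -0.34 tz 5.92 gap 0.0356 F [-0.9  0.1 -0.2]
```

Call:
servo_tool(
  moves=[
    {"ax":0,"ay":0,"az":0,"tx":0.1,"ty":-0.2,"tz":0,"hand":1},
    {"ax":0,"ay":0,"az":0,"tx":0,"ty":0,"tz":0,"hand":1},
    {"ax":0,"ay":0,"az":0,"tx":0,"ty":0,"tz":0,"hand":1},
    {"ax":0,"ay":0,"az":0,"tx":0,"ty":0,"tz":0,"hand":1},
    {"ax":0,"ay":0,"az":0,"tx":0,"ty":0,"tz":2,"hand":1},
  ],
)

```text
t: 9.88
tcp_pos: [0.6651, 0.1825, 0.0267]
tool_rot: [[0.418, 0.909, 0.003], [0.909, -0.418, 0.001], [0.002, 0.002, -1.0]]
force: [-0.6, 0.7, 0.0]
finger_gap: 0.0862
finger_force: 0.0
```

```bash
python3 go.py .6648 .181 .018 -25 1
```

```text
t 9.88 phi -24.7 p [0.6651 0.1825 0.0577] az 0.3 tx -0.15 ty 0.03 tz 3.97 gap 0.0862 F [-0.6  0.7  0. ]
```

Call:
servo_tool(
  moves=[
    {"ax":0,"ay":0,"az":0,"tx":-0.1,"ty":0,"tz":2,"hand":1},
    {"ax":0,"ay":0,"az":0,"tx":0,"ty":0,"tz":2,"hand":1},
    {"ax":0,"ay":0,"az":0,"tx":0,"ty":0,"tz":0,"hand":1},
    {"ax":0,"ay":0,"az":0,"tx":0,"ty":0,"tz":0,"hand":-1},
    {"ax":0,"ay":0,"az":0,"tx":0,"ty":0,"tz":0,"hand":-1},
  ],
)

```text
t: 10.5
tcp_pos: [0.6642, 0.1812, -0.0133]
tool_rot: [[0.418, 0.908, 0.001], [0.908, -0.418, 0.0], [0.001, 0.001, -1.0]]
force: [-0.4, 0.0, 0.1]
finger_gap: 0.0775
finger_force: 0.0
```

Call:
servo_tool(
  moves=[
    {"ax":0,"ay":0,"az":0,"tx":0,"ty":0,"tz":0,"hand":-1},
    {"ax":0,"ay":0,"az":0,"tx":0,"ty":0,"tz":0,"hand":-1},
    {"ax":0,"ay":0,"az":0,"tx":0,"ty":0,"tz":0,"hand":-1},
  ],
  squeeze=20,
)

```text
t: 10.88
tcp_pos: [0.6641, 0.1811, -0.0135]
tool_rot: [[0.418, 0.908, 0.001], [0.908, -0.418, 0.0], [0.001, 0.001, -1.0]]
force: [-0.1, 0.2, 2.2]
finger_gap: 0.0529
finger_force: 20.0
```

```bash
python3 go.py .4544 -.0875 .09 -25 1
```

```text
t 10.88 phi -24.7 p [0.6641 0.1811 0.0175] az 0.3 tx -33.21 ty -7.65 tz -7.25 gap 0.0529 F [-0.1  0.2  2.2]
```

Call:
servo_tool(
  moves=[
    {"ax":0,"ay":0,"az":0,"tx":0,"ty":0,"tz":-3,"hand":-1},
    {"ax":0,"ay":0,"az":0,"tx":0,"ty":0,"tz":-5,"hand":-1},
    {"ax":0,"ay":0,"az":0,"tx":-3,"ty":-0.7,"tz":0,"hand":-1},
    {"ax":0,"ay":0,"az":0,"tx":-4.8,"ty":-1.1,"tz":0,"hand":-1},
    {"ax":0,"ay":0,"az":0,"tx":-4.8,"ty":-1.1,"tz":0,"hand":-1},
  ],
)

```text
t: 11.5
tcp_pos: [0.5834, 0.078, 0.066]
tool_rot: [[0.417, 0.909, -0.0], [0.909, -0.417, -0.0], [-0.0, -0.0, -1.0]]
force: [0.5, -0.9, -3.1]
finger_gap: 0.0526
finger_force: 20.0
```

Call:
servo_tool(
  moves=[
    {"ax":0,"ay":0,"az":0,"tx":-4.8,"ty":-1.1,"tz":0,"hand":-1},
    {"ax":0,"ay":0,"az":0,"tx":-4.8,"ty":-1.1,"tz":0,"hand":-1},
    {"ax":0,"ay":0,"az":0,"tx":-4.8,"ty":-1.1,"tz":0,"hand":-1},
    {"ax":0,"ay":0,"az":0,"tx":-4,"ty":-1,"tz":0,"hand":-1},
    {"ax":0,"ay":0,"az":0,"tx":0,"ty":0,"tz":0,"hand":-1},
  ],
)

```text
t: 12.12
tcp_pos: [0.4661, -0.0728, 0.0663]
tool_rot: [[0.422, 0.906, -0.002], [0.906, -0.422, -0.0], [-0.001, -0.001, -1.0]]
force: [-0.2, -0.7, -3.0]
finger_gap: 0.0527
finger_force: 20.0
```

```bash
python3 go.py .4544 -.0875 .026 -25 1
```

```text
t 12.12 phi -25.0 p [ 0.4661 -0.0728  0.0973] az 0.0 tx -1.83 ty -0.44 tz 7.13 gap 0.0527 F [-0.2 -0.7 -3. ]
```

Call:
servo_tool(
  moves=[
    {"ax":0,"ay":0,"az":0,"tx":-1.8,"ty":-0.4,"tz":0,"hand":-1},
    {"ax":0,"ay":0,"az":0,"tx":0,"ty":0,"tz":3,"hand":-1},
    {"ax":0,"ay":0,"az":0,"tx":0,"ty":0,"tz":1.5,"hand":-1},
    {"ax":0,"ay":0,"az":0,"tx":0,"ty":0,"tz":0,"hand":-1},
    {"ax":0,"ay":0,"az":0,"tx":0,"ty":0,"tz":0,"hand":-1},
  ],
)

```text
t: 12.75
tcp_pos: [0.458, -0.0847, 0.0214]
tool_rot: [[0.418, 0.909, 0.0], [0.909, -0.418, 0.0], [0.0, 0.0, -1.0]]
force: [-0.1, -0.6, -2.4]
finger_gap: 0.0528
finger_force: 20.0
```

```bash
python3 go.py .4544 -.0875 .026 -25 1
```

```text
t 12.75 phi -24.7 p [ 0.458  -0.0847  0.0524] az 0.3 tx -0.4 ty -0.2 tz 2.64 gap 0.0528 F [-0.1 -0.6 -2.4]
```

Call:
servo_tool(
  moves=[
    {"ax":0,"ay":0,"az":0,"tx":-0.4,"ty":-0.2,"tz":0,"hand":-1},
    {"ax":0,"ay":0,"az":0,"tx":0,"ty":0,"tz":0,"hand":-1},
    {"ax":0,"ay":0,"az":0,"tx":0,"ty":0,"tz":1.2,"hand":-1},
    {"ax":0,"ay":0,"az":0,"tx":0,"ty":0,"tz":1.0,"hand":-1},
    {"ax":0,"ay":0,"az":0,"tx":0,"ty":0,"tz":0,"hand":-1},
  ],
)

```text
t: 13.38
tcp_pos: [0.4534, -0.0878, -0.002]
tool_rot: [[0.418, 0.908, -0.002], [0.908, -0.418, 0.0], [-0.0, -0.002, -1.0]]
force: [-0.5, -0.1, -2.2]
finger_gap: 0.053
finger_force: 20.0
```

Call:
servo_tool(
  moves=[
    {"ax":0,"ay":0,"az":0,"tx":0,"ty":0,"tz":0.2,"hand":-1},
    {"ax":0,"ay":0,"az":0,"tx":0,"ty":0,"tz":0,"hand":-1},
  ],
)

```text
t: 13.62
tcp_pos: [0.454, -0.0879, -0.003]
tool_rot: [[0.418, 0.908, -0.0], [0.908, -0.418, -0.0], [-0.0, -0.0, -1.0]]
force: [0.3, -0.1, -2.1]
finger_gap: 0.0528
finger_force: 20.0
```

```bash
python3 go.py .4544 -.0875 .026 -25 1
```

```text
t 13.62 phi -24.7 p [ 0.454  -0.0879  0.028 ] az 0.3 tx 0.05 ty 0.02 tz 0.2 gap 0.0528 F [ 0.3 -0.1 -2.1]
```

Call:
servo_tool(
  moves=[
    {"ax":0,"ay":0,"az":0,"tx":0,"ty":0,"tz":0.15,"hand":-1},
    {"ax":0,"ay":0,"az":0,"tx":0,"ty":0,"tz":0,"hand":-1},
  ],
)

```text
t: 13.88
tcp_pos: [0.4541, -0.0878, -0.0044]
tool_rot: [[0.418, 0.908, 0.0], [0.908, -0.418, -0.0], [0.0, 0.0, -1.0]]
force: [-0.2, -0.6, -2.0]
finger_gap: 0.0529
finger_force: 20.0
```

Call:
servo_tool(
  moves=[
    {"ax":0,"ay":0,"az":0,"tx":0,"ty":0,"tz":0.1,"hand":-1},
    {"ax":0,"ay":0,"az":0,"tx":0,"ty":0,"tz":0,"hand":-1},
  ],
)

```text
t: 14.12
tcp_pos: [0.454, -0.0879, -0.0055]
tool_rot: [[0.418, 0.908, 0.0], [0.908, -0.418, -0.0], [0.0, 0.0, -1.0]]
force: [-1.0, -0.5, -2.2]
finger_gap: 0.0529
finger_force: 20.0
```

Call:
servo_tool(
  moves=[
    {"ax":0,"ay":0,"az":0,"tx":0,"ty":0,"tz":0.1,"hand":-1},
    {"ax":0,"ay":0,"az":0,"tx":0,"ty":0,"tz":0,"hand":-1},
  ],
)

```text
t: 14.38
tcp_pos: [0.454, -0.0878, -0.0057]
tool_rot: [[0.418, 0.908, 0.001], [0.908, -0.418, 0.0], [0.001, 0.001, -1.0]]
force: [-2.9, 1.2, 12.5]
finger_gap: 0.0527
finger_force: 20.1
```

Call:
servo_tool(
  moves=[
    {"ax":0,"ay":0,"az":0,"tx":0,"ty":0,"tz":0.05,"hand":-1},
    {"ax":0,"ay":0,"az":0,"tx":0,"ty":0,"tz":0,"hand":-1},
  ],
)

```text
t: 14.62
tcp_pos: [0.454, -0.0878, -0.0058]
tool_rot: [[0.418, 0.908, 0.001], [0.908, -0.418, 0.0], [0.001, 0.001, -1.0]]
force: [-2.6, 1.0, 21.9]
finger_gap: 0.0529
finger_force: 20.2
```

Call:
servo_tool(
  moves=[
    {"ax":0,"ay":0,"az":0,"tx":0,"ty":0,"tz":-0.15,"hand":0.4},
    {"ax":0,"ay":0,"az":0,"tx":0,"ty":0,"tz":0,"hand":0.4},
    {"ax":0,"ay":0,"az":0,"tx":0,"ty":0,"tz":0,"hand":0.4},
    {"ax":0,"ay":0,"az":0,"tx":0,"ty":0,"tz":-2,"hand":0.4},
    {"ax":0,"ay":0,"az":0,"tx":0,"ty":0,"tz":-6,"hand":0.4},
  ],
)

```text
t: 15.25
tcp_pos: [0.4526, -0.0878, 0.0735]
tool_rot: [[0.418, 0.908, -0.005], [0.908, -0.418, 0.0], [-0.002, -0.005, -1.0]]
force: [1.8, 1.1, 1.0]
finger_gap: 0.0652
finger_force: 0.0
```

```bash
python3 go.py .5837 .1132 .022 -25 1
```

```text
t 15.25 phi -24.7 p [ 0.4526 -0.0878  0.1045] az 0.3 tx 23.76 ty 3.38 tz 8.25 gap 0.0652 F [1.8 1.1 1. ]
```

Call:
servo_tool(
  moves=[
    {"ax":0,"ay":0,"az":0,"tx":4.8,"ty":0.7,"tz":0,"hand":0.5},
    {"ax":0,"ay":0,"az":0,"tx":4.8,"ty":0.7,"tz":0,"hand":0.5},
    {"ax":0,"ay":0,"az":0,"tx":4.8,"ty":0.7,"tz":0,"hand":0.5},
    {"ax":0,"ay":0,"az":0,"tx":4.8,"ty":0.7,"tz":0,"hand":0.5},
    {"ax":0,"ay":0,"az":0,"tx":4.6,"ty":0.6,"tz":0,"hand":0.5},
  ],
)

```text
t: 15.88
tcp_pos: [0.585, 0.1157, 0.0743]
tool_rot: [[0.418, 0.909, -0.0], [0.909, -0.418, -0.0], [-0.0, -0.0, -1.0]]
force: [0.6, -0.2, 0.0]
finger_gap: 0.0695
finger_force: 0.0
```

Call:
servo_tool(
  moves=[
    {"ax":0,"ay":0,"az":0,"tx":0,"ty":0,"tz":0,"hand":0.5},
    {"ax":0,"ay":0,"az":0,"tx":0,"ty":0,"tz":2,"hand":0.5},
    {"ax":0,"ay":0,"az":0,"tx":0,"ty":0,"tz":0,"hand":0.5},
  ],
)

```text
t: 16.25
tcp_pos: [0.5829, 0.1132, 0.0534]
tool_rot: [[0.419, 0.908, -0.003], [0.908, -0.419, -0.001], [-0.002, -0.002, -1.0]]
force: [-0.1, -0.0, -0.9]
finger_gap: 0.0695
finger_force: 0.0
```

```bash
python3 go.py .5837 .1132 .022 -25 1; python3 - <<'E'
from ov import *
cv2.imwrite('pics/top2.png',eyes.camera('top')[...,::-1]);cv2.imwrite('pics/scene2.png',eyes.camera('scene')[...,::-1])
P['sp']=(.4544,-.0875)
c=rt(P['sp'],circ(.054,.042))
for n in('top','scene'):
    a=cv2.imread(f'pics/{n}2.png');h=cv2.cvtColor(a,40);x,y=w2p(n,c).mean(0).astype(int)
    m=cv2.inRange(h,(100,90,40),(125,255,255));m[:y-20]=0;m[y+20:]=0;m[:,:x-30]=0;m[:,x+30:]=0
    q=cv2.findNonZero(m);print(n,'pred',w2p(n,c).mean(0),'seen',None if q is None else (q.reshape(-1,2).mean(0),len(q),cv2.boundingRect(m)))
E
```

```text
t 16.25 phi -24.8 p [0.5829 0.1132 0.0844] az 0.2 tx 0.04 ty 0.08 tz 6.24 gap 0.0695 F [-0.1 -0.  -0.9]
top pred [399.07545942 232.35012251] seen (array([397.61081081, 232.26756757]), 370, (387, 222, 22, 22))
scene pred [411.80059672 203.60366591] seen (array([411.29955947, 204.54625551]), 227, (399, 198, 24, 20))
```

The reel sits in its nest: it is seen within about 1 px of the prediction in both views. Next is the jar.

Call:
servo_tool(
  moves=[
    {"ax":0,"ay":0,"az":0,"tx":0,"ty":0,"tz":3,"hand":0.5},
    {"ax":0,"ay":0,"az":0,"tx":0,"ty":0,"tz":3.2,"hand":0.5},
    {"ax":0,"ay":0,"az":0,"tx":0,"ty":0,"tz":0,"hand":0.5},
    {"ax":0,"ay":0,"az":0,"tx":0,"ty":0,"tz":0,"hand":-1},
    {"ax":0,"ay":0,"az":0,"tx":0,"ty":0,"tz":0,"hand":-1},
  ],
)

```text
t: 16.98
tcp_pos: [0.5852, 0.1142, -0.006]
tool_rot: [[0.418, 0.908, 0.002], [0.908, -0.418, 0.0], [0.001, 0.002, -1.0]]
force: [0.4, 0.3, 0.3]
finger_gap: 0.0544
finger_force: 0.0
```

Call:
servo_tool(
  moves=[
    {"ax":0,"ay":0,"az":0,"tx":0,"ty":0,"tz":0,"hand":-1},
    {"ax":0,"ay":0,"az":0,"tx":0,"ty":0,"tz":0,"hand":-1},
    {"ax":0,"ay":0,"az":0,"tx":0,"ty":0,"tz":0,"hand":-1},
  ],
)

```text
t: 17.35
tcp_pos: [0.5849, 0.1143, -0.0067]
tool_rot: [[0.418, 0.908, 0.001], [0.908, -0.418, 0.0], [0.001, 0.001, -1.0]]
force: [-0.7, 0.9, 6.9]
finger_gap: 0.0386
finger_force: 20.0
```

```bash
python3 go.py .4423 -.1908 .10 -25 1
```

```text
t 17.35 phi -24.7 p [0.5849 0.1143 0.0243] az 0.3 tx -33.67 ty -0.03 tz -7.57 gap 0.0386 F [-0.7  0.9  6.9]
```

Call:
servo_tool(
  moves=[
    {"ax":0,"ay":0,"az":0,"tx":0,"ty":0,"tz":-3,"hand":-1},
    {"ax":0,"ay":0,"az":0,"tx":0,"ty":0,"tz":-5,"hand":-1},
    {"ax":0,"ay":0,"az":0,"tx":-3,"ty":0,"tz":-0.5,"hand":-1},
    {"ax":0,"ay":0,"az":0,"tx":-5,"ty":0,"tz":0,"hand":-1},
    {"ax":0,"ay":0,"az":0,"tx":-5,"ty":0,"tz":0,"hand":-1},
  ],
)

```text
t: 17.98
tcp_pos: [0.5294, -0.0047, 0.0778]
tool_rot: [[0.417, 0.909, 0.0], [0.909, -0.417, -0.0], [0.0, 0.0, -1.0]]
force: [0.5, -1.4, -0.8]
finger_gap: 0.0385
finger_force: 20.0
```

Call:
servo_tool(
  moves=[
    {"ax":0,"ay":0,"az":0,"tx":-5,"ty":0,"tz":0,"hand":-1},
    {"ax":0,"ay":0,"az":0,"tx":-5,"ty":0,"tz":0,"hand":-1},
    {"ax":0,"ay":0,"az":0,"tx":-5,"ty":0,"tz":0,"hand":-1},
    {"ax":0,"ay":0,"az":0,"tx":-4,"ty":0,"tz":0,"hand":-1},
    {"ax":0,"ay":0,"az":0,"tx":-1.6,"ty":0,"tz":0,"hand":-1},
  ],
)

```text
t: 18.6
tcp_pos: [0.4427, -0.1931, 0.0777]
tool_rot: [[0.421, 0.907, -0.0], [0.907, -0.421, -0.0], [-0.0, 0.0, -1.0]]
force: [0.5, -0.5, -0.4]
finger_gap: 0.0383
finger_force: 20.0
```

Call:
servo_tool(
  moves=[
    {"ax":0,"ay":0,"az":0,"tx":0,"ty":0,"tz":0,"hand":-1},
    {"ax":0,"ay":0,"az":0,"tx":0,"ty":0,"tz":0,"hand":-1},
  ],
)

```text
t: 18.85
tcp_pos: [0.4446, -0.1897, 0.0774]
tool_rot: [[0.416, 0.909, 0.0], [0.909, -0.416, 0.001], [0.001, -0.0, -1.0]]
force: [0.2, 0.5, -1.1]
finger_gap: 0.0386
finger_force: 20.0
```

```bash
python3 go.py .4423 -.1908 .032 -25 1
```

```text
t 18.85 phi -24.6 p [ 0.4446 -0.1897  0.1084] az 0.4 tx -0.2 ty -0.16 tz 7.64 gap 0.0386 F [ 0.2  0.5 -1.1]
```

Call:
servo_tool(
  moves=[
    {"ax":0,"ay":0,"az":0,"tx":-0.2,"ty":-0.2,"tz":2.5,"hand":-1},
    {"ax":0,"ay":0,"az":0,"tx":0,"ty":0,"tz":2,"hand":-1},
    {"ax":0,"ay":0,"az":0,"tx":0,"ty":0,"tz":0,"hand":-1},
    {"ax":0,"ay":0,"az":0,"tx":0,"ty":0,"tz":0,"hand":-1},
  ],
)

```text
t: 19.35
tcp_pos: [0.4417, -0.1914, 0.0329]
tool_rot: [[0.417, 0.909, 0.0], [0.909, -0.417, 0.0], [0.0, 0.0, -1.0]]
force: [-0.7, 0.1, -0.4]
finger_gap: 0.0388
finger_force: 20.0
```

```bash
python3 go.py .4423 -.1908 .032 -25 1
```

```text
t 19.35 phi -24.6 p [ 0.4417 -0.1914  0.0639] az 0.4 tx 0.08 ty 0.03 tz 3.19 gap 0.0388 F [-0.7  0.1 -0.4]
```

Call:
servo_tool(
  moves=[
    {"ax":0,"ay":0,"az":0,"tx":0,"ty":0,"tz":1.5,"hand":-1},
    {"ax":0,"ay":0,"az":0,"tx":0,"ty":0,"tz":1.3,"hand":-1},
    {"ax":0,"ay":0,"az":0,"tx":0,"ty":0,"tz":0,"hand":-1},
    {"ax":0,"ay":0,"az":0,"tx":0,"ty":0,"tz":0,"hand":-1},
  ],
)

```text
t: 19.85
tcp_pos: [0.4413, -0.1921, 0.0048]
tool_rot: [[0.418, 0.908, 0.0], [0.908, -0.418, -0.0], [0.0, 0.0, -1.0]]
force: [-0.0, 0.1, -0.9]
finger_gap: 0.0381
finger_force: 20.0
```

Call:
servo_tool(
  moves=[
    {"ax":0,"ay":0,"az":0,"tx":0,"ty":0,"tz":0.15,"hand":-1},
    {"ax":0,"ay":0,"az":0,"tx":0,"ty":0,"tz":0,"hand":-1},
  ],
)

```text
t: 20.1
tcp_pos: [0.4414, -0.1921, 0.0032]
tool_rot: [[0.418, 0.908, 0.0], [0.908, -0.418, -0.0], [0.0, 0.0, -1.0]]
force: [-0.8, 0.3, -1.0]
finger_gap: 0.0384
finger_force: 20.0
```

Call:
servo_tool(
  moves=[
    {"ax":0,"ay":0,"az":0,"tx":0,"ty":0,"tz":0.1,"hand":-1},
    {"ax":0,"ay":0,"az":0,"tx":0,"ty":0,"tz":0,"hand":-1},
  ],
)

```text
t: 20.35
tcp_pos: [0.4412, -0.1921, 0.002]
tool_rot: [[0.418, 0.908, 0.0], [0.908, -0.418, 0.0], [0.0, 0.0, -1.0]]
force: [0.5, -0.1, -1.4]
finger_gap: 0.0382
finger_force: 20.0
```

Call:
servo_tool(
  moves=[
    {"ax":0,"ay":0,"az":0,"tx":0,"ty":0,"tz":0.1,"hand":-1},
    {"ax":0,"ay":0,"az":0,"tx":0,"ty":0,"tz":0,"hand":-1},
  ],
)

```text
t: 20.6
tcp_pos: [0.4413, -0.1922, 0.0012]
tool_rot: [[0.418, 0.908, 0.0], [0.908, -0.418, -0.0], [0.0, 0.0, -1.0]]
force: [-0.2, -0.5, 4.5]
finger_gap: 0.0383
finger_force: 20.0
```

Call:
servo_tool(
  moves=[
    {"ax":0,"ay":0,"az":0,"tx":0,"ty":0,"tz":0.05,"hand":-1},
    {"ax":0,"ay":0,"az":0,"tx":0,"ty":0,"tz":0,"hand":-1},
  ],
)

```text
t: 20.85
tcp_pos: [0.4413, -0.1921, 0.0011]
tool_rot: [[0.418, 0.908, 0.001], [0.908, -0.418, 0.0], [0.0, 0.001, -1.0]]
force: [-1.7, 0.3, 12.9]
finger_gap: 0.0386
finger_force: 20.0
```

Call:
servo_tool(
  moves=[
    {"ax":0,"ay":0,"az":0,"tx":0,"ty":0,"tz":-0.1,"hand":0.15},
    {"ax":0,"ay":0,"az":0,"tx":0,"ty":0,"tz":0,"hand":0.15},
    {"ax":0,"ay":0,"az":0,"tx":0,"ty":0,"tz":0,"hand":0.15},
    {"ax":0,"ay":0,"az":0,"tx":0,"ty":0,"tz":-3,"hand":0.15},
    {"ax":0,"ay":0,"az":0,"tx":0,"ty":0,"tz":-5,"hand":0.15},
  ],
)

```text
t: 21.48
tcp_pos: [0.4403, -0.1918, 0.0813]
tool_rot: [[0.418, 0.908, -0.003], [0.908, -0.418, 0.001], [-0.001, -0.003, -1.0]]
force: [1.0, -0.0, 0.4]
finger_gap: 0.0536
finger_force: 0.0
```

Call:
servo_tool(
  moves=[
    {"ax":0,"ay":0,"az":-7,"tx":0,"ty":0,"tz":0,"hand":0.15},
    {"ax":0,"ay":0,"az":-6,"tx":0,"ty":0,"tz":0,"hand":0.15},
    {"ax":0,"ay":0,"az":0,"tx":0,"ty":0,"tz":0,"hand":0.15},
  ],
)

```text
t: 21.85
tcp_pos: [0.4412, -0.192, 0.0816]
tool_rot: [[0.204, 0.979, 0.0], [0.979, -0.204, 0.0], [0.0, 0.0, -1.0]]
force: [0.4, 0.5, 0.2]
finger_gap: 0.0532
finger_force: 0.0
```

```bash
python3 go.py .522 .2228 .004 -11.7 1
```

```text
t 21.85 phi -11.8 p [ 0.4412 -0.192   0.1126] az -0.1 tx 42.26 ty -0.5 tz 10.86 gap 0.0532 F [0.4 0.5 0.2]
```

Call:
servo_tool(
  moves=[
    {"ax":0,"ay":0,"az":0,"tx":5.3,"ty":0,"tz":0,"hand":0.15},
    {"ax":0,"ay":0,"az":0,"tx":5.3,"ty":0,"tz":0,"hand":0.15},
    {"ax":0,"ay":0,"az":0,"tx":5.3,"ty":0,"tz":0,"hand":0.15},
    {"ax":0,"ay":0,"az":0,"tx":5.3,"ty":0,"tz":0,"hand":0.15},
    {"ax":0,"ay":0,"az":0,"tx":5.3,"ty":0,"tz":0,"hand":0.15},
  ],
)

```text
t: 22.48
tcp_pos: [0.4952, 0.0691, 0.0813]
tool_rot: [[0.206, 0.979, -0.0], [0.979, -0.206, -0.0], [-0.0, -0.0, -1.0]]
force: [0.5, -0.5, 0.6]
finger_gap: 0.0533
finger_force: 0.0
```

Call:
servo_tool(
  moves=[
    {"ax":0,"ay":0,"az":0,"tx":5.3,"ty":0,"tz":0,"hand":0.15},
    {"ax":0,"ay":0,"az":0,"tx":5.3,"ty":0,"tz":0,"hand":0.15},
    {"ax":0,"ay":0,"az":0,"tx":5,"ty":0,"tz":0,"hand":0.15},
    {"ax":0,"ay":0,"az":0,"tx":0,"ty":0,"tz":3,"hand":0.15},
    {"ax":0,"ay":0,"az":0,"tx":0,"ty":0,"tz":0,"hand":0.15},
  ],
)

```text
t: 23.1
tcp_pos: [0.5251, 0.22, 0.0497]
tool_rot: [[0.204, 0.979, -0.004], [0.979, -0.204, -0.002], [-0.003, -0.003, -1.0]]
force: [0.1, -1.1, 0.6]
finger_gap: 0.0536
finger_force: 0.0
```

```bash
python3 go.py .522 .2228 .004 -11.7 1; python3 - <<'E'
from ov import *
draw('top',cv2.imread('pics/top0.png'),245,180,305,230,6.5,'pics/a.png')
draw('scene',cv2.imread('pics/scene0.png'),250,212,310,262,6.5,'pics/b.png')
c=eyes.camera('scene')[...,::-1][165:245,360:485];f=6.24
c=cv2.resize(c,None,fx=2.5,fy=2.5)
ab=np.hstack([cv2.imread('pics/a.png'),cv2.imread('pics/b.png')])
c=cv2.copyMakeBorder(c,0,0,0,ab.shape[1]-c.shape[1],0);cv2.imwrite('pics/ab.png',np.vstack([ab,c]))
E
```

```text
t 23.1 phi -11.8 p [0.5251 0.22   0.0807] az -0.1 tx 0.21 ty -0.36 tz 7.67 gap 0.0536 F [ 0.1 -1.1  0.6]
```

View pics/ab.png

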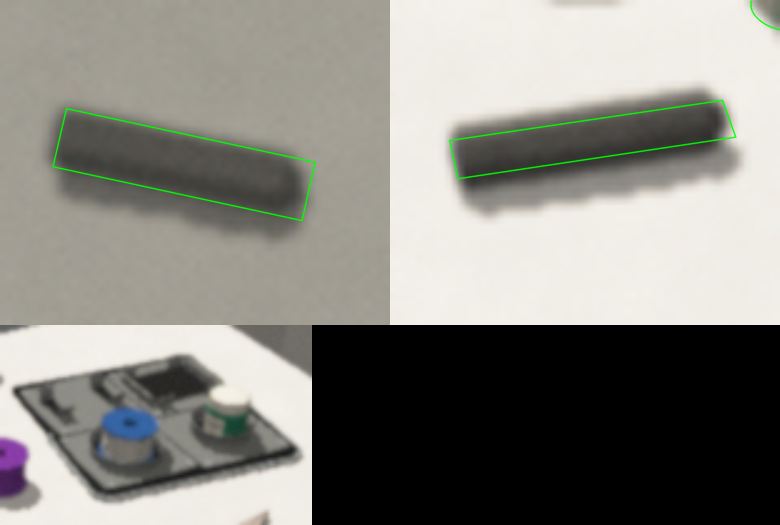

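The bottom crop shows the reel and jar upright in their nests. The torch model fits in both views, with its centre about 2 mm further along +y.

Call:
servo_tool(
  moves=[
    {"ax":0,"ay":0,"az":0,"tx":0.2,"ty":-0.2,"tz":2.5,"hand":0.15},
    {"ax":0,"ay":0,"az":0,"tx":0,"ty":0,"tz":0,"hand":0.15},
    {"ax":0,"ay":0,"az":0,"tx":0,"ty":0,"tz":0,"hand":0.15},
  ],
)

```text
t: 23.52
tcp_pos: [0.5257, 0.2218, 0.0276]
tool_rot: [[0.205, 0.979, 0.001], [0.979, -0.205, 0.0], [0.0, 0.001, -1.0]]
force: [0.0, 0.4, 0.7]
finger_gap: 0.0534
finger_force: 0.0
```

```bash
python3 go.py .522 .2243 .004 -11.7 1
```

```text
t 23.52 phi -11.8 p [0.5257 0.2218 0.0586] az -0.1 tx 0.17 ty -0.42 tz 5.46 gap 0.0534 F [0.  0.4 0.7]
```

Call:
servo_tool(
  moves=[
    {"ax":0,"ay":0,"az":0,"tx":0.2,"ty":-0.4,"tz":2,"hand":0.15},
    {"ax":0,"ay":0,"az":0,"tx":0,"ty":0,"tz":2,"hand":0.15},
    {"ax":0,"ay":0,"az":0,"tx":0,"ty":0,"tz":1,"hand":0.15},
    {"ax":0,"ay":0,"az":0,"tx":0,"ty":0,"tz":0,"hand":0.15},
  ],
)

```text
t: 24.02
tcp_pos: [0.5218, 0.225, -0.0233]
tool_rot: [[0.204, 0.979, -0.0], [0.979, -0.204, -0.0], [-0.0, -0.0, -1.0]]
force: [-0.4, 0.0, 0.1]
finger_gap: 0.0534
finger_force: 0.0
```

```bash
python3 go.py .522 .2243 .004 -11.7 1
```

```text
t 24.02 phi -11.7 p [0.5218 0.225  0.0077] az -0.0 tx -0.06 ty 0.03 tz 0.37 gap 0.0534 F [-0.4  0.   0.1]
```

Call:
servo_tool(
  moves=[
    {"ax":0,"ay":0,"az":0,"tx":0,"ty":0,"tz":0.3,"hand":0.15},
    {"ax":0,"ay":0,"az":0,"tx":0,"ty":0,"tz":0,"hand":-1},
    {"ax":0,"ay":0,"az":0,"tx":0,"ty":0,"tz":0,"hand":-1},
    {"ax":0,"ay":0,"az":0,"tx":0,"ty":0,"tz":0,"hand":-1},
    {"ax":0,"ay":0,"az":0,"tx":0,"ty":0,"tz":0,"hand":-1},
  ],
)

```text
t: 24.65
tcp_pos: [0.5218, 0.2254, -0.0263]
tool_rot: [[0.203, 0.979, 0.0], [0.979, -0.203, 0.0], [0.0, 0.0, -1.0]]
force: [-0.1, 0.6, 2.0]
finger_gap: 0.0228
finger_force: 20.0
```

Call:
servo_tool(
  moves=[
    {"ax":0,"ay":0,"az":0,"tx":0,"ty":0,"tz":0,"hand":-1},
  ],
)

```text
t: 24.78
tcp_pos: [0.5218, 0.2253, -0.0263]
tool_rot: [[0.203, 0.979, 0.0], [0.979, -0.203, 0.0], [0.0, 0.0, -1.0]]
force: [0.6, 1.1, 2.6]
finger_gap: 0.0227
finger_force: 20.0
```

```bash
python3 go.py .5517 -.099 .1 -6.7 1
```

```text
t 24.77 phi -11.7 p [0.5218 0.2253 0.0047] az -5.0 tx -31.86 ty 6.75 tz -9.53 gap 0.0227 F [0.6 1.1 2.6]
```

Call:
servo_tool(
  moves=[
    {"ax":0,"ay":0,"az":0,"tx":0,"ty":0,"tz":-3,"hand":-1},
    {"ax":0,"ay":0,"az":-5,"tx":0,"ty":0,"tz":-5.5,"hand":-1},
    {"ax":0,"ay":0,"az":0,"tx":-3,"ty":0.7,"tz":0,"hand":-1},
    {"ax":0,"ay":0,"az":0,"tx":-5,"ty":1.1,"tz":0,"hand":-1},
    {"ax":0,"ay":0,"az":0,"tx":-5,"ty":1.1,"tz":0,"hand":-1},
  ],
)

```text
t: 25.4
tcp_pos: [0.5352, 0.0919, 0.0586]
tool_rot: [[0.116, 0.993, 0.0], [0.993, -0.116, 0.0], [0.0, 0.0, -1.0]]
force: [1.8, 0.4, -0.8]
finger_gap: 0.0223
finger_force: 20.0
```

Call:
servo_tool(
  moves=[
    {"ax":0,"ay":0,"az":0,"tx":-5,"ty":1,"tz":0,"hand":-1},
    {"ax":0,"ay":0,"az":0,"tx":-5,"ty":1,"tz":0,"hand":-1},
    {"ax":0,"ay":0,"az":0,"tx":-5,"ty":1,"tz":0,"hand":-1},
    {"ax":0,"ay":0,"az":0,"tx":-3.5,"ty":0.7,"tz":0,"hand":-1},
    {"ax":0,"ay":0,"az":0,"tx":0,"ty":0,"tz":0,"hand":-1},
  ],
)

```text
t: 26.02
tcp_pos: [0.5501, -0.0989, 0.0586]
tool_rot: [[0.122, 0.993, 0.0], [0.993, -0.122, -0.001], [-0.001, 0.0, -1.0]]
force: [0.1, 0.8, -0.4]
finger_gap: 0.0228
finger_force: 20.0
```

Call:
servo_tool(
  moves=[
    {"ax":0,"ay":0,"az":0,"tx":0,"ty":0,"tz":0,"hand":-1},
  ],
)

```text
t: 26.15
tcp_pos: [0.55, -0.0945, 0.0583]
tool_rot: [[0.117, 0.993, -0.001], [0.993, -0.117, 0.001], [0.001, -0.001, -1.0]]
force: [0.2, 1.1, -0.4]
finger_gap: 0.0227
finger_force: 20.0
```

```bash
python3 go.py .5517 -.098 .0127 -6.7 1
```

```text
t 26.15 phi -6.7 p [ 0.55   -0.0945  0.0893] az -0.0 tx -0.33 ty 0.21 tz 7.66 gap 0.0227 F [ 0.2  1.1 -0.4]
```

Call:
servo_tool(
  moves=[
    {"ax":0,"ay":0,"az":0,"tx":-0.3,"ty":0.2,"tz":2,"hand":-1},
    {"ax":0,"ay":0,"az":0,"tx":0,"ty":0,"tz":2,"hand":-1},
    {"ax":0,"ay":0,"az":0,"tx":0,"ty":0,"tz":0,"hand":-1},
    {"ax":0,"ay":0,"az":0,"tx":0,"ty":0,"tz":0,"hand":-1},
  ],
)

```text
t: 26.65
tcp_pos: [0.5522, -0.0975, 0.019]
tool_rot: [[0.116, 0.993, 0.0], [0.993, -0.116, 0.0], [0.0, 0.0, -1.0]]
force: [-0.2, -0.7, -1.2]
finger_gap: 0.0226
finger_force: 20.0
```

```bash
python3 go.py .5517 -.098 .0127 -6.7 1
```

```text
t 26.65 phi -6.6 p [ 0.5522 -0.0975  0.05  ] az 0.1 tx -0.05 ty -0.04 tz 3.73 gap 0.0226 F [-0.2 -0.7 -1.2]
```

Call:
servo_tool(
  moves=[
    {"ax":0,"ay":0,"az":0,"tx":0,"ty":0,"tz":1.3,"hand":-1},
    {"ax":0,"ay":0,"az":0,"tx":0,"ty":0,"tz":1.2,"hand":-1},
    {"ax":0,"ay":0,"az":0,"tx":0,"ty":0,"tz":0.9,"hand":-1},
    {"ax":0,"ay":0,"az":0,"tx":0,"ty":0,"tz":0,"hand":-1},
  ],
)

```text
t: 27.15
tcp_pos: [0.5515, -0.0986, -0.0164]
tool_rot: [[0.117, 0.993, -0.001], [0.993, -0.117, 0.0], [-0.0, -0.001, -1.0]]
force: [0.6, 0.2, -0.4]
finger_gap: 0.0229
finger_force: 20.0
```

Call:
servo_tool(
  moves=[
    {"ax":0,"ay":0,"az":0,"tx":0,"ty":0,"tz":0.15,"hand":-1},
    {"ax":0,"ay":0,"az":0,"tx":0,"ty":0,"tz":0,"hand":-1},
  ],
)

```text
t: 27.4
tcp_pos: [0.5521, -0.0985, -0.0168]
tool_rot: [[0.117, 0.993, 0.0], [0.993, -0.117, -0.0], [-0.0, 0.0, -1.0]]
force: [0.1, 0.4, -1.1]
finger_gap: 0.0227
finger_force: 20.0
```

Call:
servo_tool(
  moves=[
    {"ax":0,"ay":0,"az":0,"tx":0,"ty":0,"tz":0.1,"hand":-1},
    {"ax":0,"ay":0,"az":0,"tx":0,"ty":0,"tz":0,"hand":-1},
  ],
)

```text
t: 27.65
tcp_pos: [0.5521, -0.0984, -0.0178]
tool_rot: [[0.117, 0.993, 0.0], [0.993, -0.117, 0.0], [0.0, 0.0, -1.0]]
force: [-0.4, -0.0, -1.1]
finger_gap: 0.0227
finger_force: 20.0
```

Call:
servo_tool(
  moves=[
    {"ax":0,"ay":0,"az":0,"tx":0,"ty":0,"tz":0.1,"hand":-1},
    {"ax":0,"ay":0,"az":0,"tx":0,"ty":0,"tz":0,"hand":-1},
  ],
)

```text
t: 27.9
tcp_pos: [0.5521, -0.0985, -0.0183]
tool_rot: [[0.117, 0.993, 0.001], [0.993, -0.117, 0.0], [0.0, 0.001, -1.0]]
force: [-1.8, -0.2, 6.5]
finger_gap: 0.023
finger_force: 20.0
```

Call:
servo_tool(
  moves=[
    {"ax":0,"ay":0,"az":0,"tx":0,"ty":0,"tz":0.05,"hand":-1},
    {"ax":0,"ay":0,"az":0,"tx":0,"ty":0,"tz":0,"hand":-1},
  ],
)

```text
t: 28.15
tcp_pos: [0.5521, -0.0984, -0.0184]
tool_rot: [[0.117, 0.993, 0.001], [0.993, -0.117, 0.0], [0.0, 0.001, -1.0]]
force: [-2.6, 1.2, 14.5]
finger_gap: 0.0231
finger_force: 20.0
```

Call:
servo_tool(
  moves=[
    {"ax":0,"ay":0,"az":0,"tx":0,"ty":0,"tz":-0.1,"hand":-0.2},
    {"ax":0,"ay":0,"az":0,"tx":0,"ty":0,"tz":0,"hand":-0.2},
    {"ax":0,"ay":0,"az":0,"tx":0,"ty":0,"tz":0,"hand":-0.2},
    {"ax":0,"ay":0,"az":0,"tx":0,"ty":0,"tz":-3,"hand":-0.2},
    {"ax":0,"ay":0,"az":0,"tx":0,"ty":0,"tz":-5,"hand":0.7},
  ],
)

```text
t: 28.78
tcp_pos: [0.5509, -0.0983, 0.061]
tool_rot: [[0.117, 0.993, -0.004], [0.993, -0.117, 0.0], [-0.0, -0.004, -1.0]]
force: [0.6, -0.6, 0.3]
finger_gap: 0.0429
finger_force: 0.0
```

Call:
servo_tool(
  moves=[
    {"ax":0,"ay":0,"az":-9,"tx":0,"ty":0,"tz":0,"hand":0.7},
    {"ax":0,"ay":0,"az":-9,"tx":0,"ty":0,"tz":0,"hand":0.7},
    {"ax":0,"ay":0,"az":-8.7,"tx":0,"ty":0,"tz":0,"hand":0.7},
    {"ax":0,"ay":0,"az":0,"tx":0,"ty":0,"tz":0,"hand":0.7},
  ],
)

```text
t: 29.28
tcp_pos: [0.5519, -0.0986, 0.0615]
tool_rot: [[-0.341, 0.94, -0.0], [0.94, 0.341, 0.0], [0.0, 0.0, -1.0]]
force: [0.1, 0.5, -0.3]
finger_gap: 0.0781
finger_force: 0.0
```

```bash
python3 go.py .699 .0725 .006 20 1
```

```text
t 29.27 phi 19.9 p [ 0.5519 -0.0986  0.0925] az -0.1 tx 11.05 ty 19.67 tz 8.65 gap 0.0781 F [ 0.1  0.5 -0.3]
```

Call:
servo_tool(
  moves=[
    {"ax":0,"ay":0,"az":0,"tx":5.3,"ty":1.9,"tz":0,"hand":0.7},
    {"ax":0,"ay":0,"az":0,"tx":5.3,"ty":1.9,"tz":0,"hand":0.7},
    {"ax":0,"ay":0,"az":0,"tx":5.3,"ty":1.9,"tz":0,"hand":0.7},
    {"ax":0,"ay":0,"az":0,"tx":-1.6,"ty":4.7,"tz":0,"hand":0.7},
    {"ax":0,"ay":0,"az":0,"tx":-1.6,"ty":4.7,"tz":0,"hand":0.7},
  ],
)

```text
t: 29.9
tcp_pos: [0.6515, 0.0744, 0.0616]
tool_rot: [[-0.341, 0.94, -0.0], [0.94, 0.341, 0.0], [0.0, -0.0, -1.0]]
force: [0.7, -0.0, 0.1]
finger_gap: 0.0787
finger_force: 0.0
```

Call:
servo_tool(
  moves=[
    {"ax":0,"ay":0,"az":0,"tx":-1.6,"ty":4.5,"tz":0,"hand":0.7},
    {"ax":0,"ay":0,"az":0,"tx":0,"ty":0,"tz":2,"hand":0.7},
    {"ax":0,"ay":0,"az":0,"tx":0,"ty":0,"tz":0,"hand":0.7},
    {"ax":0,"ay":0,"az":0,"tx":0,"ty":0,"tz":0,"hand":0.7},
  ],
)

```text
t: 30.4
tcp_pos: [0.6968, 0.0728, 0.0414]
tool_rot: [[-0.341, 0.94, -0.002], [0.94, 0.341, -0.0], [0.0, -0.002, -1.0]]
force: [-0.1, 0.0, -0.7]
finger_gap: 0.0787
finger_force: 0.0
```

```bash
python3 go.py .699 .0725 .006 20 1; python3 - <<'E'
from ov import *
a=cv2.imread('pics/scene1.png')  # box undisturbed
cv2.imwrite('pics/scene3.png',eyes.camera('scene')[...,::-1]);cv2.imwrite('pics/top3.png',eyes.camera('top')[...,::-1])
P['sp']=(.4544,-.0875);P['jar']=(.4413,-.192);P['box']=(.699,.0725,20);P['tor']=(.5521,-.0994,-6.7)
for k in('sp','jar'):pass
draw('scene',cv2.imread('pics/scene3.png'),355,165,485,245,5,'pics/c1.png')
draw('scene',a,290,165,330,205,6,'pics/c2.png')
draw('top',cv2.imread('pics/top0.png'),312,118,352,158,6,'pics/c3.png')
c2=np.vstack([cv2.imread('pics/c2.png')]);c3=cv2.imread('pics/c3.png');r=np.hstack([c2,c3]);r=cv2.copyMakeBorder(r,0,0,0,650-r.shape[1],0)
cv2.imwrite('pics/m3.png',np.vstack([cv2.imread('pics/c1.png')[:358],r]))
E
```

```text
t 30.4 phi 19.9 p [0.6968 0.0728 0.0724] az -0.1 tx -0.1 ty 0.19 tz 6.64 gap 0.0787 F [-0.1  0.  -0.7]
```

View pics/m3.png

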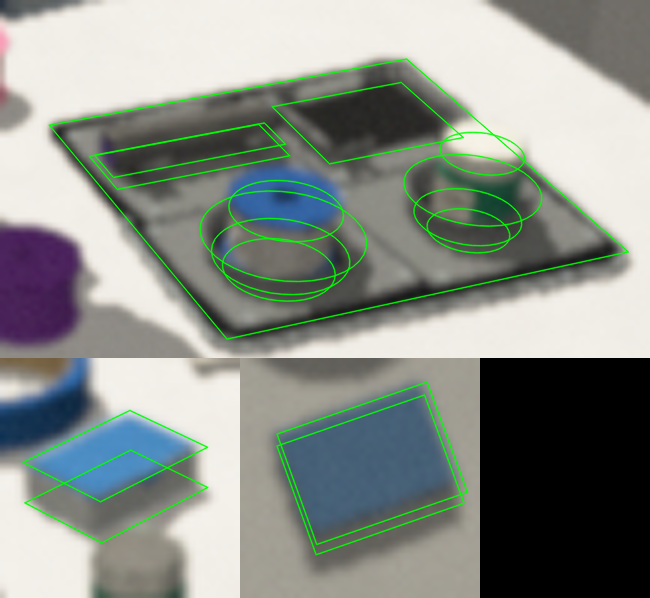

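The reel, jar and torch are seated in their bays. The box model fits within about 1 mm, so I grasp the box.

Call:
servo_tool(
  moves=[
    {"ax":0,"ay":0,"az":0,"tx":-0.1,"ty":0.1,"tz":2.3,"hand":0.7},
    {"ax":0,"ay":0,"az":0,"tx":0,"ty":0,"tz":2.3,"hand":0.7},
    {"ax":0,"ay":0,"az":0,"tx":0,"ty":0,"tz":1.9,"hand":0.7},
    {"ax":0,"ay":0,"az":0,"tx":0,"ty":0,"tz":0,"hand":0.7},
  ],
)

```text
t: 31.0
tcp_pos: [0.6981, 0.0721, -0.0255]
tool_rot: [[-0.342, 0.94, -0.003], [0.94, 0.342, -0.0], [0.001, -0.003, -1.0]]
force: [-0.4, 0.0, 1.1]
finger_gap: 0.0792
finger_force: 0.0
```

```bash
python3 go.py .699 .0725 .006 20 1
```

```text
t 31.0 phi 20.0 p [0.6981 0.0721 0.0055] az -0.0 tx 0.0 ty 0.1 tz -0.05 gap 0.0792 F [-0.4  0.   1.1]
```

Call:
servo_tool(
  moves=[
    {"ax":0,"ay":0,"az":0,"tx":0,"ty":0,"tz":0,"hand":-1},
    {"ax":0,"ay":0,"az":0,"tx":0,"ty":0,"tz":0,"hand":-1},
    {"ax":0,"ay":0,"az":0,"tx":0,"ty":0,"tz":0,"hand":-1},
    {"ax":0,"ay":0,"az":0,"tx":0,"ty":0,"tz":0,"hand":-1},
    {"ax":0,"ay":0,"az":0,"tx":0,"ty":0,"tz":0,"hand":-1},
  ],
)

```text
t: 31.62
tcp_pos: [0.7, 0.0724, -0.0229]
tool_rot: [[-0.342, 0.94, 0.001], [0.94, 0.342, 0.0], [-0.0, 0.001, -1.0]]
force: [0.8, -0.3, 3.7]
finger_gap: 0.0456
finger_force: 20.0
```

```bash
python3 go.py .5396 -.2023 .1 -6.7 1
```

```text
t 31.62 phi 20.0 p [0.7    0.0724 0.0081] az 26.7 tx -29.15 ty -12.73 tz -9.19 gap 0.0456 F [ 0.8 -0.3  3.7]
```

Call:
servo_tool(
  moves=[
    {"ax":0,"ay":0,"az":0,"tx":0,"ty":0,"tz":-3,"hand":-1},
    {"ax":0,"ay":0,"az":0,"tx":0,"ty":0,"tz":-5.5,"hand":-1},
    {"ax":0,"ay":0,"az":0,"tx":1.8,"ty":-5,"tz":0,"hand":-1},
    {"ax":0,"ay":0,"az":0,"tx":1.8,"ty":-5,"tz":0,"hand":-1},
    {"ax":0,"ay":0,"az":0,"tx":1.8,"ty":-5,"tz":0,"hand":-1},
  ],
)

```text
t: 32.25
tcp_pos: [0.5383, 0.0717, 0.0617]
tool_rot: [[-0.342, 0.94, 0.0], [0.94, 0.342, 0.0], [-0.0, 0.0, -1.0]]
force: [1.3, 0.7, -0.2]
finger_gap: 0.0455
finger_force: 20.0
```

Call:
servo_tool(
  moves=[
    {"ax":0,"ay":0,"az":9,"tx":0,"ty":0,"tz":0,"hand":-1},
    {"ax":0,"ay":0,"az":9,"tx":0,"ty":0,"tz":0,"hand":-1},
    {"ax":0,"ay":0,"az":8.7,"tx":0,"ty":0,"tz":0,"hand":-1},
    {"ax":0,"ay":0,"az":0,"tx":0,"ty":0,"tz":0,"hand":-1},
  ],
)

```text
t: 32.75
tcp_pos: [0.5399, 0.0719, 0.0615]
tool_rot: [[0.116, 0.993, -0.0], [0.993, -0.116, -0.0], [-0.0, -0.0, -1.0]]
force: [1.1, 0.6, -0.5]
finger_gap: 0.0456
finger_force: 20.0
```

```bash
python3 go.py .5396 -.2023 .0161 -6.7 1
```

```text
t 32.75 phi -6.6 p [0.5399 0.0719 0.0925] az 0.1 tx -27.23 ty 3.16 tz 7.64 gap 0.0456 F [ 1.1  0.6 -0.5]
```

Call:
servo_tool(
  moves=[
    {"ax":0,"ay":0,"az":0,"tx":-4,"ty":0.5,"tz":0,"hand":-1},
    {"ax":0,"ay":0,"az":0,"tx":-5,"ty":0.6,"tz":0,"hand":-1},
    {"ax":0,"ay":0,"az":0,"tx":-5,"ty":0.6,"tz":0,"hand":-1},
    {"ax":0,"ay":0,"az":0,"tx":-5,"ty":0.6,"tz":0,"hand":-1},
    {"ax":0,"ay":0,"az":0,"tx":-5,"ty":0.5,"tz":0,"hand":-1},
  ],
)

```text
t: 33.38
tcp_pos: [0.5398, -0.1716, 0.0616]
tool_rot: [[0.113, 0.994, 0.0], [0.994, -0.113, -0.0], [-0.0, 0.0, -1.0]]
force: [-0.0, -0.4, -0.9]
finger_gap: 0.0453
finger_force: 20.0
```

Call:
servo_tool(
  moves=[
    {"ax":0,"ay":0,"az":0,"tx":-3.2,"ty":0.4,"tz":0,"hand":-1},
    {"ax":0,"ay":0,"az":0,"tx":0,"ty":0,"tz":2,"hand":-1},
    {"ax":0,"ay":0,"az":0,"tx":0,"ty":0,"tz":1,"hand":-1},
    {"ax":0,"ay":0,"az":0,"tx":0,"ty":0,"tz":0,"hand":-1},
    {"ax":0,"ay":0,"az":0,"tx":0,"ty":0,"tz":0,"hand":-1},
  ],
)

```text
t: 34.0
tcp_pos: [0.5403, -0.2017, 0.0319]
tool_rot: [[0.115, 0.993, 0.0], [0.993, -0.115, 0.0], [0.0, 0.0, -1.0]]
force: [0.3, -0.9, 0.1]
finger_gap: 0.0456
finger_force: 20.0
```

```bash
python3 go.py .5396 -.2023 .0161 -6.7 1
```

```text
t 34.0 phi -6.6 p [ 0.5403 -0.2017  0.0629] az 0.1 tx -0.07 ty -0.07 tz 4.68 gap 0.0456 F [ 0.3 -0.9  0.1]
```

Call:
servo_tool(
  moves=[
    {"ax":0,"ay":0,"az":0,"tx":-0.1,"ty":-0.1,"tz":1.5,"hand":-1},
    {"ax":0,"ay":0,"az":0,"tx":0,"ty":0,"tz":1.5,"hand":-1},
    {"ax":0,"ay":0,"az":0,"tx":0,"ty":0,"tz":0.9,"hand":-1},
    {"ax":0,"ay":0,"az":0,"tx":0,"ty":0,"tz":0,"hand":-1},
  ],
)

```text
t: 34.5
tcp_pos: [0.5384, -0.2029, -0.0085]
tool_rot: [[0.117, 0.993, -0.002], [0.993, -0.117, 0.001], [0.0, -0.002, -1.0]]
force: [0.1, -0.4, -0.2]
finger_gap: 0.0457
finger_force: 20.0
```

Call:
servo_tool(
  moves=[
    {"ax":0,"ay":0,"az":0,"tx":0,"ty":0,"tz":0.3,"hand":-1},
    {"ax":0,"ay":0,"az":0,"tx":0,"ty":0,"tz":0,"hand":-1},
  ],
)

```text
t: 34.75
tcp_pos: [0.5391, -0.2031, -0.0104]
tool_rot: [[0.117, 0.993, 0.0], [0.993, -0.117, -0.0], [-0.0, 0.0, -1.0]]
force: [-0.1, 0.5, -0.2]
finger_gap: 0.0459
finger_force: 20.0
```

Call:
servo_tool(
  moves=[
    {"ax":0,"ay":0,"az":0,"tx":0,"ty":0,"tz":0.15,"hand":-1},
    {"ax":0,"ay":0,"az":0,"tx":0,"ty":0,"tz":0,"hand":-1},
  ],
)

```text
t: 35.0
tcp_pos: [0.5391, -0.203, -0.0119]
tool_rot: [[0.117, 0.993, 0.0], [0.993, -0.117, -0.0], [-0.0, 0.0, -1.0]]
force: [-0.1, 1.1, -0.3]
finger_gap: 0.046
finger_force: 20.0
```

Call:
servo_tool(
  moves=[
    {"ax":0,"ay":0,"az":0,"tx":0,"ty":0,"tz":0.15,"hand":-1},
    {"ax":0,"ay":0,"az":0,"tx":0,"ty":0,"tz":0,"hand":-1},
  ],
)

```text
t: 35.25
tcp_pos: [0.539, -0.203, -0.0135]
tool_rot: [[0.117, 0.993, -0.0], [0.993, -0.117, 0.0], [0.0, -0.0, -1.0]]
force: [-0.3, -0.4, -0.9]
finger_gap: 0.0458
finger_force: 20.0
```

Call:
servo_tool(
  moves=[
    {"ax":0,"ay":0,"az":0,"tx":0,"ty":0,"tz":0.1,"hand":-1},
    {"ax":0,"ay":0,"az":0,"tx":0,"ty":0,"tz":0,"hand":-1},
  ],
)

```text
t: 35.5
tcp_pos: [0.539, -0.203, -0.0145]
tool_rot: [[0.117, 0.993, -0.0], [0.993, -0.117, 0.0], [0.0, -0.0, -1.0]]
force: [0.2, 0.6, -0.6]
finger_gap: 0.0457
finger_force: 20.0
```

Call:
servo_tool(
  moves=[
    {"ax":0,"ay":0,"az":0,"tx":0,"ty":0,"tz":0.1,"hand":-1},
    {"ax":0,"ay":0,"az":0,"tx":0,"ty":0,"tz":0,"hand":-1},
  ],
)

```text
t: 35.75
tcp_pos: [0.5391, -0.2031, -0.015]
tool_rot: [[0.117, 0.993, 0.0], [0.993, -0.117, 0.0], [0.0, 0.0, -1.0]]
force: [-1.9, 0.6, 6.4]
finger_gap: 0.046
finger_force: 20.0
```

Call:
servo_tool(
  moves=[
    {"ax":0,"ay":0,"az":0,"tx":0,"ty":0,"tz":0,"hand":0.25},
    {"ax":0,"ay":0,"az":0,"tx":0,"ty":0,"tz":0,"hand":0.25},
    {"ax":0,"ay":0,"az":0,"tx":0,"ty":0,"tz":0,"hand":0.25},
    {"ax":0,"ay":0,"az":0,"tx":0,"ty":0,"tz":-2,"hand":0.25},
    {"ax":0,"ay":0,"az":0,"tx":0,"ty":0,"tz":-6,"hand":0.25},
  ],
)

```text
t: 36.38
tcp_pos: [0.5374, -0.2024, 0.0631]
tool_rot: [[0.117, 0.993, -0.005], [0.993, -0.117, 0.001], [0.001, -0.005, -1.0]]
force: [0.4, -0.0, 1.1]
finger_gap: 0.0581
finger_force: 0.0
```

Call:
servo_tool(
  moves=[
    {"ax":0,"ay":0,"az":0,"tx":0,"ty":0,"tz":-4,"hand":0.25},
    {"ax":0,"ay":0,"az":0,"tx":5,"ty":0,"tz":0,"hand":0.25},
    {"ax":0,"ay":0,"az":0,"tx":6,"ty":0,"tz":0,"hand":0.25},
    {"ax":0,"ay":0,"az":0,"tx":6,"ty":0,"tz":0,"hand":0.25},
    {"ax":0,"ay":0,"az":0,"tx":6,"ty":0,"tz":0,"hand":0.25},
  ],
)

```text
t: 37.0
tcp_pos: [0.566, 0.0272, 0.1046]
tool_rot: [[0.117, 0.993, 0.0], [0.993, -0.117, -0.0], [0.0, 0.0, -1.0]]
force: [0.9, 0.7, 0.5]
finger_gap: 0.0582
finger_force: 0.0
```

Call:
servo_tool(
  moves=[
    {"ax":0,"ay":0,"az":0,"tx":6,"ty":0,"tz":0,"hand":0.25},
    {"ax":0,"ay":0,"az":0,"tx":6,"ty":0,"tz":0,"hand":0.25},
    {"ax":0,"ay":0,"az":0,"tx":0,"ty":0,"tz":0,"hand":0.25},
    {"ax":0,"ay":0,"az":0,"tx":0,"ty":0,"tz":0,"hand":0.25},
  ],
)

```text
t: 37.5
tcp_pos: [0.5796, 0.1441, 0.1043]
tool_rot: [[0.116, 0.993, -0.0], [0.993, -0.116, -0.001], [-0.001, -0.0, -1.0]]
force: [0.2, 0.5, -1.1]
finger_gap: 0.0579
finger_force: 0.0
```

```bash
python3 - <<'E'
from ov import *
s=eyes.camera('scene')[...,::-1];t=eyes.camera('top')[...,::-1]
a=cv2.resize(s[160:245,350:485],None,fx=4.4,fy=3.5,interpolation=2);b=cv2.resize(t[160:265,230:480],None,fx=2.376,fy=2.8,interpolation=2)
cv2.imwrite('pics/end.png',np.vstack([a,b]))
E
```

```text
(no output)
```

View pics/end.png

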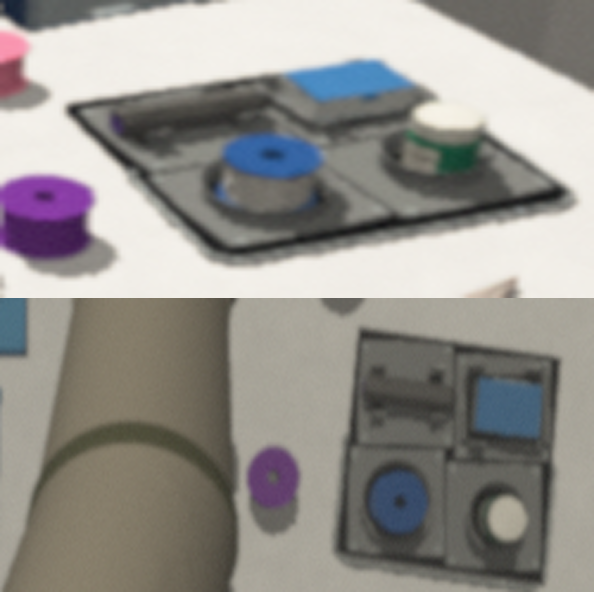

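The final views show the reel, jar, torch (its span 363–452 centred on the cheeks at 378 and 437) and the box, all seated and level.

```bash
python3 -c "
from plant import workorder
print(workorder.job_done())"
```

```text
the job is handed in; nothing more can be done
None
```

I handed the job in at about 38 s: reel, paste jar, torch and screw box were set down in that order and look seated and level in the last images; I did not move the flux and grease jars, and the first grasp at the reel closed empty because the reported tool height read 31 mm low.

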